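Fetch the express parcel from behind and weigh it

ROBOT

A 6-joint arm with a two-finger parallel gripper is mounted at the origin on the work surface. World frame = base frame: x ahead of the robot, y to its left, z up, the work surface at z = 0. Lengths are in m, angles in rad, forces in N, time in s.
With the tool pointing down it reaches from about 0.35 to 0.875 m from the base axis. Payload 15.5 kg.
Tool frame: the origin (TCP) lies at the very end of the fingers, on their centre line; the grasp point (between the pads) lies 19 mm behind it; y points along the fingers, x is the direction in which the jaws open and shut, and the axes are right-handed (so a half turn about y gives the same grasp; the last joint's range is limited). The gripper opens to 85 mm and grips with 20 to 120 N. Pads are 22 mm wide; open, the fingers measure 114 mm over their backs; the gripper's body (76 mm by 85 mm) begins 54 mm behind the grasp point. The pads swing forward as they close: fully open they stand 13 mm farther back than shut.
Start: joints at [1.159, 0.494, 1.345, -0, 1.302, -0.096], TCP at [0.195, 0.594, 0.231] pointing down, gripper open.
Joint ranges: [-2.91, 2.91], [-0.82, 2.16], [0.22, 2.67], [-1.22, 4.37], [0.12, 2.79], [-3.08, 3.08]. Speed limits (rad/s): [1.89, 1.89, 2.57, 3.01, 3.01, 3.01].

INTERFACE

Orientations are given as a unit quaternion [w, x, y, z].
In Python, from station import bot gives the robot as it stands.
- The arm moves only by the tool carry_out, never from a script. Its arguments are lists of equal length, an entry for each row: "slide": the shift along the world's x, y, z in m, a list of three; "yaw": the turn about the world's z in degrees; "claw": the closure, from 0 (fully open) to 1 (shut). In form: {"slide": [[dx, dy, dz], ...], "yaw": [yaw, ...], "claw": [claw, ...]}. A call has 1 to 5 rows; each row shifts and turns the pose as measured when the row begins; what a row does not reach is not made up. A row lasts 1/8 s, in which the tool goes at most 62.5 mm and 10.7 degrees, less where a joint would pass 70% of its speed; a pose out of reach is approached as far as the arm can. A call is refused whole if a number of a shift passes 0.0625 or a number of a turn 10.7, either way. A call with a gripper value outside its range is refused whole. The fingers move at their own pace and stop on an object; "squeeze" is the grip in N (left out, the last holds). Time passes only in rows, so rows that do not move let the fingers close. It gives the time, the measured TCP pose, the force and the opening at its end, in the units of the state.
- bot.get_obs(): the state, without advancing time (a new reading comes with each control period).
- bot.read_camera(name): name is "scene" or "top"; returns the picture (384x512x3 uint8, blue, green, red); there is no depth.
- bot.calibration(name): a dict with "mtx" (3x3 intrinsics, pixels), "T" (4x4, takes a point from camera to world coordinates). Camera axes: x right, y up, looking along -z (the intrinsics and any distortion apply to the point x, -y, -z); pixel columns grow to the right and rows downward; lengths in m; the calibration is good to about 2 mm. A picture is of the moment at which its call begins. calibration takes no time and is no camera call.
- bot.finish_job(): hands the job in, once; it reports no verdict.
The state is a dict: "time": time; "joints": joint angles; "qd": joint speeds; "tau": joint torques, N m; "ee_pos": TCP position; "orientation": TCP orientation; "force": force on the tool from outside, world axes, zero at the start; "moment": the same for the moment, N m; "opening": finger opening in m.
Only numpy, scipy, OpenCV 4.12 (cv2) and the standard library are available. Lean on these libraries where they do the work, as an engineer would, in place of code of your own. Each camera call takes 0.05 s, during which the arm holds its last target.

TASK

The white parcel with the red band at the back of the rack has to be weighed. Stand the brown and the yellow parcel that are in front of it upright in the blue side tray, set the red-banded parcel flat in the middle of the scale's platform, and then put the brown and the yellow parcel back upright and square on the exact spots in the rack where each stood. Leave the parcels in the other bay, the tape dispenser and the hand stamp alone, and tip nothing over.

Things in the scene. Friction and masses are not known exactly. Their poses are not given: they have to be found in the camera images.
- express_mid (a point): Centre of the parcel to be weighed: low white carton with a red band round its middle, 56 mm deep (x) by 130 mm wide (y) by 60 mm high (z up), 0.34 kg, in the back row of one of the rack's bays (left or right). Grip it across its depth: 40 mm are free behind it, but the brown and yellow parcels stand 10 mm before it, so no finger fits there until they are gone.
- brown_mid (a point): Centre of the tall brown carton, 48 mm deep (x) by 60 mm wide (y) by 140 mm high (z up), 0.28 kg, standing on the rack floor before the red-banded parcel, about 18 mm beside the yellow one (either order). Grip it across its depth by its upper part, 30 to 50 mm above this centre, where the rear finger passes above the low parcel behind.
- yellow_mid (a point): Centre of the tall yellow carton, 48 mm deep (x) by 60 mm wide (y) by 128 mm high (z up), 0.25 kg, standing on the rack floor before the red-banded parcel, beside the brown one. Grip it as the brown one, 25 to 45 mm above this centre.
- rack: Fixed green steel parcel rack, two bays side by side, open at top and front, 190 mm deep, 345 mm wide. Origin: centre of its footprint on the counter; x points to its back, y to its left bay. Bay floors are 12 mm above the counter, bay centres at y = +/-86 mm, bays 166 mm wide. Back panel 87 mm high; sides and divider too, but 50 mm in the front 85 mm.
- tray: Fixed blue shallow side tray on the counter, to the left or right of the rack (varies), 190 mm along its x, 215 mm along its y, walls 4 mm thick and 30 mm high, inner floor 4 mm above the counter. Origin: centre of its underside. It holds the two tall parcels side by side along its y.
- scale_top (a point): Centre of the top face of the scale's platform: a fixed low parcel scale with a flat steel platform 190 mm (x) by 200 mm (y), 46 mm above the counter, on the other side of the rack from the tray. Its low black console with display (no higher than the platform) is on the robot's side (-x).
- standard_mid (a point): Centre of the other low white carton, with a blue band, same size as the red-banded one, back row of the other bay. Leave it alone.
- grey_mid (a point): Centre of the tall grey carton, 48 mm deep by 105 mm wide by 132 mm high, standing in front of the blue-banded one. Leave it alone.
- dispenser: Black weighted tape dispenser on the counter between robot and rack, 125 mm long (x), 52 mm wide, 90 mm high. Origin: centre of its underside. Leave it alone.
- stamp: Hand stamp with dark wooden handle, standing on the counter between robot and rack, 62 by 36 mm, 80 mm high. Origin: centre of its underside. Leave it alone.
There are look-alikes about, which are no part of the job. What is shaped like the part that bears express_mid but orange or pink is not meant.

How it is judged:
By the outcome, as a careful person would: the job done as asked, in the order asked, and still so for the second after the job is handed in, with the robot touching nothing.
It also fails if it takes over 131 s, if anything falls off the work surface, if the arm or the gripper's body presses on something with over 40 N, if the wrist force passes 120 N, or if a joint passes its speed limit or range.

## Working session

There is one attempt and no reset: what is moved stays moved. The work goes in short steps, Python scripts to look and compute and a tool call to move; the robot and the scene stay as the last step left them, time stands still between calls to the robot, and variables do not carry over. Pictures are saved under pics/ and viewed, and the job is handed in when it is done.

Besides the shell and the picture viewer there is one more tool, called after "Emit:" in YAML: its name, and indented under it one key for each argument. carry_out: Moves the arm, as the interface text tells. Its arguments: {"type":"object","properties":{"slide":{"type":"array","items":{"type":"array","items":{"type":"number"}}},"yaw":{"type":"array","items":{"type":"number"}},"claw":{"type":"array","items":{"type":"number"}},"squeeze":{"type":"number"}},"required":["slide","yaw","claw"]}

```bash
ls; mkdir -p pics; python3 - <<'E'
from station import bot
import cv2,numpy as np
o=bot.get_obs(); print({k:np.round(v,3) for k,v in o.items()})
for n in ("scene","top"):
    im=bot.read_camera(n); cv2.imwrite(f"pics/{n}0.png",im)
    c=bot.calibration(n); print(n,c)
E
```

```text
pics
{'time': np.float64(0.0), 'joints': array([ 1.158,  0.494,  1.346, -0.   ,  1.302, -0.096]), 'qd': array([-0.   , -0.001, -0.   ,  0.   , -0.001, -0.001]), 'tau': array([-6.0000e-03, -8.8219e+01, -3.8385e+01, -1.0000e-03,  1.0000e-02,
        0.0000e+00]), 'ee_pos': array([0.195, 0.594, 0.231]), 'orientation': array([-0.572,  0.573,  0.414, -0.415]), 'force': array([ 0.844, -0.591,  0.595]), 'moment': array([-0.041,  0.019,  0.081]), 'opening': np.float64(0.085)}
scene {'mtx': array([[400.06397579,   0.        , 248.79170611],
       [  0.        , 400.06397579, 197.87089732],
       [  0.        ,   0.        ,   1.        ]]), 'T': array([[-0.59318378, -0.5395197 ,  0.59753786,  1.23751335],
       [ 0.80481054, -0.3786623 ,  0.45705018,  0.48393566],
       [-0.02032251,  0.75201952,  0.65882747,  0.80553976],
       [ 0.        ,  0.        ,  0.        ,  1.        ]])}
top {'mtx': array([[448.46504367,   0.        , 257.45085924],
       [  0.        , 448.46504367, 185.6963499 ],
       [  0.        ,   0.        ,   1.        ]]), 'T': array([[-0.12192601,  0.97159767, -0.20281031,  0.35112401],
       [-0.99252861, -0.1202958 ,  0.02039312,  0.00924111],
       [-0.00458332,  0.20378149,  0.97900567,  1.31700189],
       [ 0.        ,  0.        ,  0.        ,  1.        ]])}
```

View pics/scene0.png

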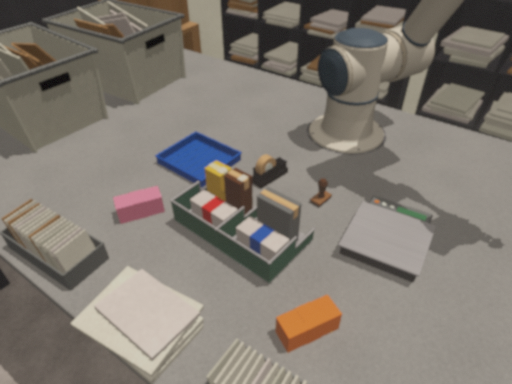

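View pics/top0.png

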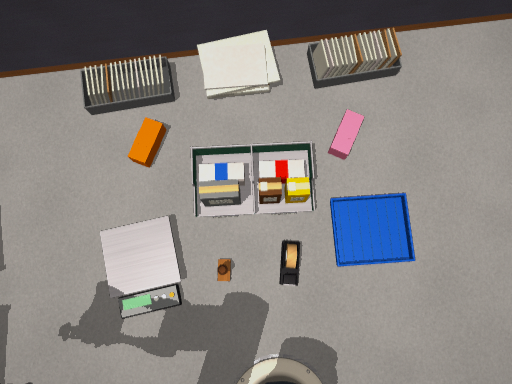

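The top view has +x up and +y left. There are three candidates shaped like the target: the white carton with a red band at top (282,169), an orange block at (147,141) and a pink block at (347,134). The white one in the right bay fits, with brown (269,192) and yellow (297,190) in front of it. The tray is on the right at (372,230) and the scale on the left at (140,257). I'll confirm with an enlarged crop.

```bash
cat > h.py <<'E'
import cv2,numpy as np,json
from station import bot
def ray(n,uv):
    c=bot.calibration(n);K=c['mtx'];T=c['T']
    uv=np.atleast_2d(np.array(uv,float))
    d=np.c_[(uv[:,0]-K[0,2])/K[0,0],-(uv[:,1]-K[1,2])/K[1,1],-np.ones(len(uv))]@T[:3,:3].T
    return T[:3,3],d
def plane(n,uv,z):
    o,d=ray(n,uv); s=(z-o[2])/d[:,2]; return (o+d*s[:,None])
def proj(n,P):
    c=bot.calibration(n);K=c['mtx'];T=c['T'];P=np.atleast_2d(P)
    q=(P-T[:3,3])@T[:3,:3]; return np.c_[K[0,0]*q[:,0]/-q[:,2]+K[0,2],K[1,1]*-q[:,1]/-q[:,2]+K[1,2]]
E
python3 - <<'E'
import cv2
t=cv2.imread('pics/top0.png')[135:225,185:325];cv2.imwrite('pics/topcrop0.png',cv2.resize(t,None,fx=5.5,fy=5.5,interpolation=cv2.INTER_CUBIC))
t=cv2.imread('pics/scene0.png')[150:275,160:320];cv2.imwrite('pics/scenecrop0.png',cv2.resize(t,None,fx=4.5,fy=4.5,interpolation=cv2.INTER_CUBIC))
E
```

```text
(no output)
```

View pics/topcrop0.png

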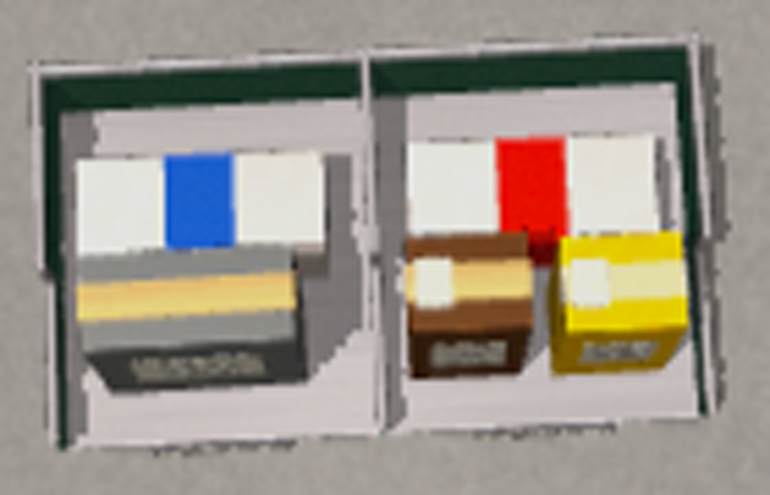

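View pics/scenecrop0.png

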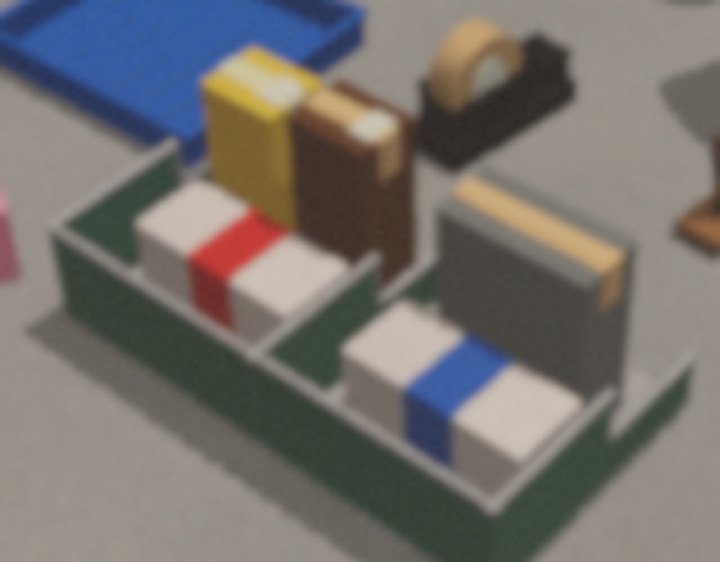

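Confirmed: the white carton with the red band, in the right (−y) bay, with brown to the left of yellow. Next I measure the poses.

```bash
cat > meas.py <<'E'
from h import *
def top(p): p=np.array(p,float); return (p+.5)/5.5-.5+np.array([185,135])
def ang(a,b): return np.degrees(np.arctan2(-(b-a)[0],-(b-a)[1])) # deviation of a(left)->b(right) from -y: 
R={'rackback':([(33,66),(697,40)],.087),'redtop_back':([(408,143),(655,136)],.072),'red_front':([(408,232),(660,232)],.072),'brown_back':([(405,237),(528,233)],.152),'brown_front':([(408,330),(530,325)],.152),'yel_back':([(560,237),(683,232)],.140),'yel_front':([(563,333),(686,326)],.140),'blue_back':([(77,160),(322,152)],.072),'rack_sideL':([(62,447),(382,432)],.05)}
for k,(p,z) in R.items():
    w=plane('top',top(p),z); d=w[0]-w[1]; print(k,w[:,:2].round(4).tolist(),'mid',w.mean(0)[:2].round(4),'len',np.linalg.norm(d).round(4),'yaw',np.degrees(np.arctan2(-d[0],d[1])).round(2))
im=cv2.imread('pics/top0.png')
hsv=cv2.cvtColor(im,cv2.COLOR_BGR2HSV)
def comp(m,seed):
    n,l,s,c=cv2.connectedComponentsWithStats(m.astype(np.uint8)); L=l[seed[1],seed[0]]; return l==L
def rect(m,z):
    ys,xs=np.nonzero(m); 
    cs,_=cv2.findContours(m.astype(np.uint8),cv2.RETR_EXTERNAL,cv2.CHAIN_APPROX_NONE); c=max(cs,key=cv2.contourArea)[:,0,:]
    w=plane('top',c,z)[:,:2]; r=cv2.minAreaRect((w*1000).astype(np.float32)); return r
blue=comp((hsv[...,0]>100)&(hsv[...,0]<130)&(hsv[...,1]>150),(372,230)); print('tray',rect(blue,.03))
g=(hsv[...,1]<45)&(hsv[...,2]>165); g=cv2.morphologyEx(g.astype(np.uint8),cv2.MORPH_OPEN,np.ones((3,3)))
print('scale',rect(comp(g>0,(140,250)),.046), np.bincount(hsv[...,2][240:270,120:160].ravel()).argmax(),hsv[250,60])
for nm,s in (('disp',(290,260)),('stamp',(224,268))): pass
print('disp top', plane('top',[(282,242),(300,242),(282,284),(298,285)],0.03).round(3).tolist()); print('stamp',plane('top',[(224,270)],.04).round(3))
E
python3 meas.py
```

```text
rackback [[0.7426, 0.1592], [0.714, -0.1848]] mid [ 0.7283 -0.0128] len 0.3451 yaw -4.75
redtop_back [[0.6816, -0.0294], [0.6695, -0.1578]] mid [ 0.6755 -0.0936] len 0.1289 yaw -5.4
red_front [[0.6343, -0.0236], [0.6183, -0.153]] mid [ 0.6263 -0.0883] len 0.1304 yaw -7.06
brown_back [[0.6139, -0.0197], [0.6085, -0.0791]] mid [ 0.6112 -0.0494] len 0.0596 yaw -5.15
brown_front [[0.5682, -0.0156], [0.5634, -0.074]] mid [ 0.5658 -0.0448] len 0.0587 yaw -4.67
yel_back [[0.6072, -0.0953], [0.6023, -0.1553]] mid [ 0.6048 -0.1253] len 0.0602 yaw -4.68
yel_front [[0.5597, -0.0903], [0.5558, -0.15]] mid [ 0.5578 -0.1201] len 0.0598 yaw -3.74
blue_back [[0.6938, 0.1429], [0.6823, 0.0157]] mid [0.688  0.0793] len 0.1278 yaw -5.14
rack_sideL [[0.5481, 0.1676], [0.5355, 0.0022]] mid [0.5418 0.0849] len 0.1659 yaw -4.33
tray ((452.48345947265625, -326.8216247558594), (222.32020568847656, 195.52725219726562), 87.09227752685547)
scale ((456.1566467285156, 336.39154052734375), (188.84568786621094, 198.03878784179688), 6.068974494934082) 211 [ 16  18 157]
disp top [[0.446, -0.067, 0.03], [0.44, -0.118, 0.03], [0.33, -0.052, 0.03], [0.322, -0.096, 0.03]]
stamp [[0.388 0.105 0.04 ]]
```

```bash
python3 - <<'E'
import cv2
t=cv2.imread('pics/top0.png')[180:320,90:200];a=cv2.resize(t,None,fx=4,fy=4,interpolation=cv2.INTER_CUBIC)
cv2.imwrite('pics/scalecrop.png',a)
t=cv2.imread('pics/top0.png')[180:300,270:425];cv2.imwrite('pics/traycrop.png',cv2.resize(t,None,fx=5,fy=5,interpolation=cv2.INTER_CUBIC))
E
```

```text
(no output)
```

View pics/scalecrop.png

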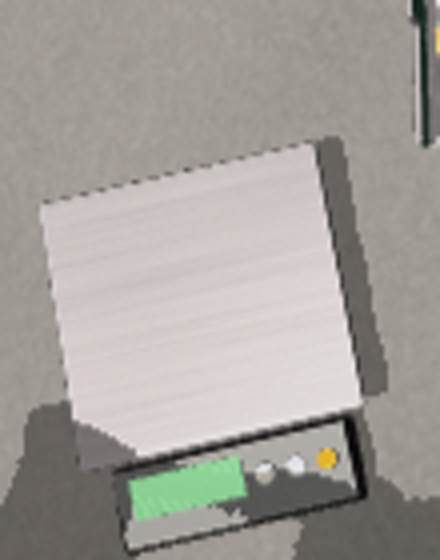

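View pics/traycrop.png

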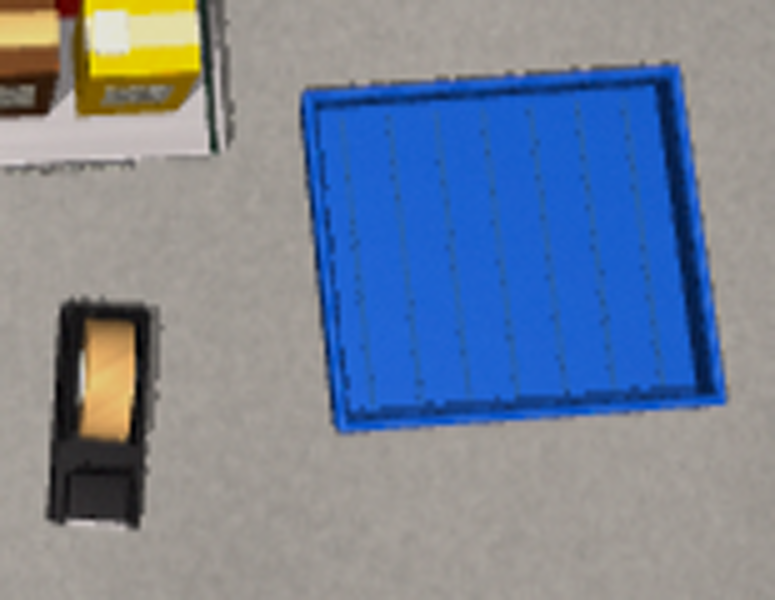

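```bash
cat > m2.py <<'E'
from h import *
from scipy.spatial.transform import Rotation as Ro
def cr(p,f,o): return (np.array(p,float)+.5)/f-.5+np.array(o)
t=plane('top',cr([(303,91),(680,66),(726,402),(340,432)],5,(270,180)),.03)
print('tray',t.round(4)[:,:2].tolist(),t.mean(0).round(4),[np.degrees(np.arctan2(-(a-b)[0],(a-b)[1])).round(1) for a,b in((t[0],t[1]),(t[3],t[2]))],np.linalg.norm(t[0]-t[1]),np.linalg.norm(t[0]-t[3]))
s=plane('top',cr([(42,205),(316,143),(361,405),(80,467)],4,(90,180)),.046)
print('scale',s.round(4)[:,:2].tolist(),s.mean(0).round(4),[np.degrees(np.arctan2(-(a-b)[0],(a-b)[1])).round(1) for a,b in((s[0],s[1]),(s[3],s[2]))],np.linalg.norm(s[0]-s[1]),np.linalg.norm(s[0]-s[3]))
# scene check: project estimated box top corners into scene image
im=cv2.imread('pics/scene0.png');th=np.radians(-4.8);R=np.array([[np.cos(th),-np.sin(th)],[np.sin(th),np.cos(th)]])
im=cv2.resize(im,None,fx=4,fy=4,interpolation=cv2.INTER_CUBIC)
for c,(a,b),z in(((.5885,-.0471),(48,60),.152),((.5813,-.1227),(48,60),.140),((.6476,-.0913),(56,130),.072)):
    q=np.array([(1,1),(1,-1),(-1,-1),(-1,1)])*np.array([a,b])/2000@R.T+np.array(c)
    p=proj('scene',np.c_[q,np.full(4,z)]); cv2.polylines(im,[((p+.5)*4-.5).round().astype(int)],True,(0,255,0),1)
cv2.imwrite('pics/chk.png',im[600:1080,640:1280])
o=bot.get_obs();q=o['orientation'];print(Ro.from_quat(q[[1,2,3,0]]).as_matrix().round(3),o['ee_pos'])
E
python3 m2.py
```

```text
tray [[0.556, -0.2235], [0.5436, -0.4439], [0.3499, -0.4332], [0.36, -0.2139]] [ 0.4524 -0.3286  0.03  ] [np.float64(-3.2), np.float64(-2.6)] 0.22076846494534766 0.19614942218064674
scale [[0.5392, 0.4422], [0.5596, 0.2453], [0.3731, 0.2293], [0.3551, 0.4253]] [0.4568 0.3355 0.046 ] [np.float64(5.9), np.float64(5.3)] 0.19793333986401346 0.18491477385387414
[[ 0.312 -0.    -0.95 ]
 [ 0.95  -0.001  0.312]
 [-0.001 -1.     0.   ]] [0.19456633 0.59362031 0.23077817]
```

View pics/chk.png

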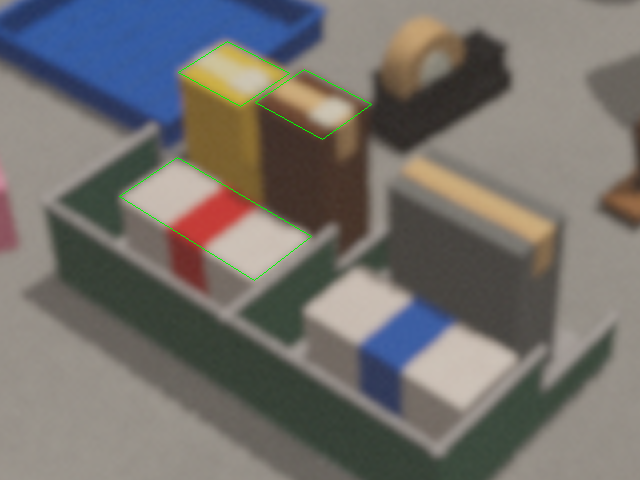

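The projected estimates line up with the scene view as well. I move above the brown parcel.

Emit:
carry_out:
  slide:
    - [0.033,-0.053,0.002]
    - [0.033,-0.053,0.002]
    - [0.033,-0.053,0.002]
    - [0.033,-0.053,0.002]
    - [0.033,-0.053,0.002]
  yaw: [-7,-7,-7,-7,-7]
  claw: [0,0,0,0,0]
  squeeze: 50

```text
time: 0.72
ee_pos: [0.3582, 0.3275, 0.2391]
orientation: [-0.672, 0.672, 0.219, -0.22]
force: [0.6, 1.3, 0.9]
opening: 0.0851
```

Emit:
carry_out:
  slide:
    - [0.033,-0.053,0.002]
    - [0.033,-0.053,0.002]
    - [0.033,-0.053,0.002]
    - [0.033,-0.053,0.002]
    - [0.033,-0.053,0.002]
  yaw: [-7,-7,-7,-7,-7]
  claw: [0,0,0,0,0]

```text
time: 1.35
ee_pos: [0.5216, 0.0611, 0.249]
orientation: [0.707, -0.707, 0.001, 0.001]
force: [1.7, 1.2, -0.4]
opening: 0.0858
```

Emit:
carry_out:
  slide:
    - [0.027,-0.045,0]
    - [0.027,-0.045,0]
    - [0.013,-0.018,0]
    - [0,0,0]
  yaw: [-2.5,-2.1,0,0]
  claw: [0,0,0,0]

```text
time: 1.85
ee_pos: [0.5912, -0.0543, 0.2478]
orientation: [0.707, -0.706, 0.033, -0.031]
force: [0.2, 0.5, 0.2]
opening: 0.0858
```

```bash
cat > st.py <<'E'
from h import *
import sys
def st():
    o=bot.get_obs();q=o['orientation'];print('t',round(o['time'],2),'pos',o['ee_pos'].round(4),'yaw',round(2*np.degrees(np.arctan(q[2]/q[1])),2),'tilt',Rz(q),'F',o['force'].round(1),'op',round(float(o['opening']),4));return o
def Rz(q):
    from scipy.spatial.transform import Rotation as R
    return R.from_quat(q[[1,2,3,0]]).as_matrix()[:,1].round(3)
def tofrom(tx,ty):
    o=bot.get_obs(); print('need',(np.array([tx,ty])-o['ee_pos'][:2]).round(4))
if __name__=='__main__':
    st()
    if len(sys.argv)>2: tofrom(float(sys.argv[1]),float(sys.argv[2]))
E
python3 st.py .5885 -.0471
python3 - <<'E'
from h import *
im=bot.read_camera('top'); cv2.imwrite('pics/t1.png',cv2.resize(im[100:260,170:340],None,fx=3.5,fy=3.5))
im=bot.read_camera('scene'); cv2.imwrite('pics/s1.png',cv2.resize(im[100:280,140:340],None,fx=3.3,fy=3.3))
E
```

```text
t 1.85 pos [ 0.5912 -0.0543  0.2478] yaw -5.35 tilt [-0.003  0.001 -1.   ] F [0.2 0.5 0.2] op 0.0858
need [-0.0027  0.0072]
```

View pics/s1.png

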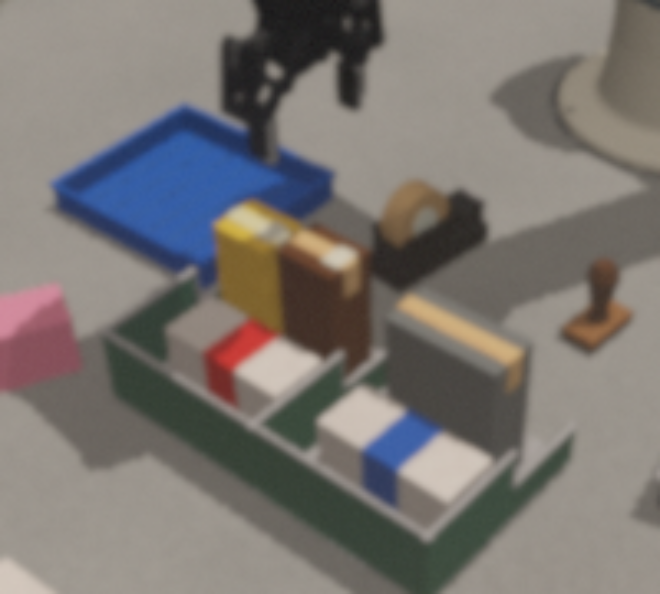

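The gripper hangs above brown with its jaws along the rack depth. I correct the offset and descend.

Emit:
carry_out:
  slide:
    - [-0.002,0.007,-0.04]
    - [0,0,-0.035]
    - [0,0,-0.02]
    - [0,0,0]
  yaw: [0.5,0,0,0]
  claw: [0,0,0,0]

```text
time: 2.45
ee_pos: [0.5856, -0.0392, 0.152]
orientation: [0.707, -0.706, 0.027, -0.024]
force: [-0.5, -0.2, -0.4]
opening: 0.0855
```

```bash
python3 st.py .5885 -.0471
```

```text
t 2.45 pos [ 0.5856 -0.0392  0.152 ] yaw -4.34 tilt [-0.003  0.002 -1.   ] F [-0.5 -0.2 -0.4] op 0.0855
need [ 0.0029 -0.0079]
```

Emit:
carry_out:
  slide:
    - [0,0,0]
    - [0,0,0]
  yaw: [0,0]
  claw: [0,0]

```text
time: 2.7
ee_pos: [0.5859, -0.038, 0.154]
orientation: [0.707, -0.706, 0.025, -0.025]
force: [0.2, 0.7, -0.6]
opening: 0.0853
```

```bash
python3 st.py .5885 -.0471
```

```text
t 2.7 pos [ 0.5859 -0.038   0.154 ] yaw -4.12 tilt [-0.001  0.002 -1.   ] F [ 0.2  0.7 -0.6] op 0.0853
need [ 0.0026 -0.0091]
```

Emit:
carry_out:
  slide:
    - [0.001,-0.005,0]
    - [0,0,0]
  yaw: [0,0]
  claw: [0,0]

```text
time: 2.95
ee_pos: [0.5876, -0.0434, 0.1553]
orientation: [0.707, -0.706, 0.025, -0.025]
force: [0.3, 0.5, 0.7]
opening: 0.0855
```

```bash
python3 st.py .5885 -.0471
```

```text
t 2.95 pos [ 0.5876 -0.0434  0.1553] yaw -3.99 tilt [ 0.001  0.001 -1.   ] F [0.3 0.5 0.7] op 0.0855
need [ 0.0009 -0.0037]
```

Emit:
carry_out:
  slide:
    - [0.001,-0.004,-0.02]
    - [0,0,-0.02]
    - [0,0,-0.01]
    - [0,0,0]
    - [0,0,0]
  yaw: [-0.8,0,0,0,0]
  claw: [0,0,0,0,0]

```text
time: 3.58
ee_pos: [0.5899, -0.0484, 0.1058]
orientation: [0.707, -0.706, 0.029, -0.032]
force: [0.4, -0.2, 0.1]
opening: 0.0854
```

```bash
python3 st.py .5885 -.0471
```

```text
t 3.58 pos [ 0.5899 -0.0484  0.1058] yaw -4.69 tilt [ 0.004  0.001 -1.   ] F [ 0.4 -0.2  0.1] op 0.0854
need [-0.0014  0.0013]
```

Emit:
carry_out:
  slide:
    - [-0.001,0.001,-0.005]
    - [0,0,0]
    - [0,0,0]
  yaw: [0,0,0]
  claw: [0,0,0]

```text
time: 3.95
ee_pos: [0.5894, -0.0473, 0.1016]
orientation: [0.707, -0.706, 0.028, -0.032]
force: [-0.1, -0.1, -0.0]
opening: 0.0856
```

```bash
python3 st.py .5885 -.0471
```

```text
t 3.95 pos [ 0.5894 -0.0473  0.1016] yaw -4.59 tilt [ 0.006  0.    -1.   ] F [-0.1 -0.1 -0. ] op 0.0856
need [-0.0009  0.0002]
```

Emit:
carry_out:
  slide:
    - [0,0,0]
    - [0,0,0]
    - [0,0,0]
    - [0,0,0]
    - [0,0,0]
  yaw: [0,0,0,0,0]
  claw: [0.35,0.6,0.8,1,1]
  squeeze: 50

```text
time: 4.58
ee_pos: [0.5894, -0.0473, 0.102]
orientation: [0.707, -0.706, 0.028, -0.032]
force: [-0.7, 0.3, 1.3]
opening: 0.0475
```

```bash
python3 st.py .5885 -.0471
```

```text
t 4.58 pos [ 0.5894 -0.0473  0.102 ] yaw -4.57 tilt [ 0.006  0.    -1.   ] F [-0.7  0.3  1.3] op 0.0475
need [-0.0009  0.0002]
```

Brown is gripped (opening 47.5 mm). Its reference pose is TCP (0.5894, −0.0473, 0.102), yaw −4.6. Lifting.

Emit:
carry_out:
  slide:
    - [0,0,0.01]
    - [0,0,0.03]
    - [0,0,0.045]
    - [0,0,0.045]
    - [0,0,0.03]
  yaw: [0,0,0,0,0]
  claw: [1,1,1,1,1]

```text
time: 5.2
ee_pos: [0.587, -0.0469, 0.2662]
orientation: [0.707, -0.706, 0.03, -0.031]
force: [-0.3, 0.5, -3.7]
opening: 0.0475
```

```bash
python3 st.py .5885 -.0471
python3 - <<'E'
from h import *
im=bot.read_camera('scene'); cv2.imwrite('pics/s2.png',cv2.resize(im[60:280,140:340],None,fx=2.7,fy=2.7))
E
```

```text
t 5.2 pos [ 0.587  -0.0469  0.2662] yaw -4.89 tilt [ 0.001  0.001 -1.   ] F [-0.3  0.5 -3.7] op 0.0475
need [ 0.0015 -0.0002]
```

View pics/s2.png

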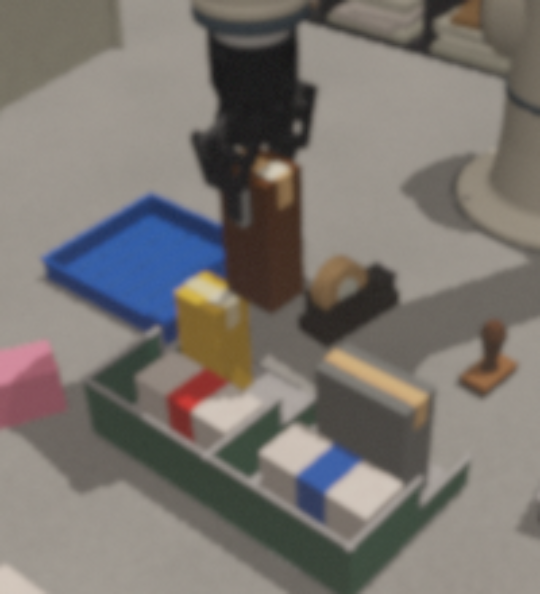

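Emit:
carry_out:
  slide:
    - [-0.005,-0.02,0.01]
    - [-0.014,-0.035,0]
    - [-0.016,-0.038,0]
    - [-0.016,-0.038,0]
    - [-0.016,-0.038,0]
  yaw: [0,0.4,0.4,0.4,0.4]
  claw: [1,1,1,1,1]

```text
time: 5.88
ee_pos: [0.518, -0.2214, 0.2818]
orientation: [0.707, -0.707, 0.017, -0.021]
force: [0.4, 0.1, -2.8]
opening: 0.0471
```

Emit:
carry_out:
  slide:
    - [-0.016,-0.038,0]
    - [-0.016,-0.038,0]
    - [-0.014,-0.033,0]
    - [-0.008,-0.018,0]
    - [0,0,0]
  yaw: [0.4,0,0,0,0]
  claw: [1,1,1,1,1]

```text
time: 6.5
ee_pos: [0.4572, -0.3571, 0.2815]
orientation: [0.707, -0.706, 0.017, -0.019]
force: [1.2, -0.1, -2.8]
opening: 0.0479
```

```bash
python3 st.py .450 -.3785
```

```text
t 6.5 pos [ 0.4572 -0.3571  0.2815] yaw -2.78 tilt [ 0.003  0.001 -1.   ] F [ 1.2 -0.1 -2.8] op 0.0479
need [-0.0072 -0.0214]
```

Emit:
carry_out:
  slide:
    - [-0.007,-0.021,-0.02]
    - [0,0,-0.04]
    - [0,0,-0.04]
    - [0,0,-0.03]
    - [0,0,-0.015]
  yaw: [0,0,0,0,0]
  claw: [1,1,1,1,1]

```text
time: 7.12
ee_pos: [0.4518, -0.3755, 0.1343]
orientation: [0.707, -0.707, 0.015, -0.019]
force: [-0.1, -0.7, -2.2]
opening: 0.0477
```

Emit:
carry_out:
  slide:
    - [0,0,0]
    - [0,0,0]
  yaw: [0,0]
  claw: [1,1]

```text
time: 7.38
ee_pos: [0.4524, -0.3749, 0.1349]
orientation: [0.707, -0.707, 0.015, -0.019]
force: [0.7, 1.1, -2.5]
opening: 0.0476
```

```bash
python3 st.py .450 -.3785
```

```text
t 7.38 pos [ 0.4524 -0.3749  0.1349] yaw -2.41 tilt [ 0.006  0.001 -1.   ] F [ 0.7  1.1 -2.5] op 0.0476
need [-0.0024 -0.0036]
```

Emit:
carry_out:
  slide:
    - [-0.002,-0.003,-0.015]
    - [0,0,-0.015]
    - [0,0,-0.005]
    - [0,0,0]
    - [0,0,0]
  yaw: [0,0,0,0,0]
  claw: [1,1,1,1,1]

```text
time: 8.0
ee_pos: [0.4508, -0.3788, 0.099]
orientation: [-0.707, 0.707, -0.014, 0.02]
force: [0.2, 0.2, -1.8]
opening: 0.0476
```

```bash
python3 st.py .450 -.3785
```

```text
t 8.0 pos [ 0.4508 -0.3788  0.099 ] yaw -2.31 tilt [ 0.008 -0.001 -1.   ] F [ 0.2  0.2 -1.8] op 0.0476
need [-0.0008  0.0003]
```

Emit:
carry_out:
  slide:
    - [0,0,-0.002]
    - [0,0,-0.002]
    - [0,0,-0.001]
    - [0,0,0]
  yaw: [0,0,0,0]
  claw: [1,1,1,1]

```text
time: 8.5
ee_pos: [0.4512, -0.3791, 0.0943]
orientation: [-0.706, 0.708, -0.014, 0.02]
force: [0.1, 0.1, -3.3]
opening: 0.0476
```

```bash
python3 st.py .450 -.3785
```

```text
t 8.5 pos [ 0.4512 -0.3791  0.0943] yaw -2.25 tilt [ 0.008 -0.002 -1.   ] F [ 0.1  0.1 -3.3] op 0.0476
need [-0.0012  0.0006]
```

Emit:
carry_out:
  slide:
    - [0,0,-0.0015]
    - [0,0,-0.001]
    - [0,0,0]
  yaw: [0,0,0]
  claw: [1,1,1]

```text
time: 8.88
ee_pos: [0.4513, -0.3794, 0.0943]
orientation: [-0.706, 0.708, -0.014, 0.02]
force: [-0.2, -0.1, -2.3]
opening: 0.0475
```

```bash
python3 st.py .450 -.3785
```

```text
t 8.88 pos [ 0.4513 -0.3794  0.0943] yaw -2.19 tilt [ 0.009 -0.003 -1.   ] F [-0.2 -0.1 -2.3] op 0.0475
need [-0.0013  0.0009]
```

Emit:
carry_out:
  slide:
    - [0,0,-0.002]
    - [0,0,-0.002]
  yaw: [0,0]
  claw: [1,1]

```text
time: 9.12
ee_pos: [0.4516, -0.3801, 0.0939]
orientation: [-0.705, 0.709, -0.013, 0.021]
force: [-9.9, 10.6, 48.7]
opening: 0.0474
```

```bash
python3 st.py .450 -.3785
```

```text
t 9.12 pos [ 0.4516 -0.3801  0.0939] yaw -2.09 tilt [ 0.011 -0.006 -1.   ] F [-9.9 10.6 48.7] op 0.0474
need [-0.0016  0.0016]
```

It has firm contact at 0.094, as predicted. I ease off and release.

Emit:
carry_out:
  slide:
    - [0,0,0.001]
    - [0,0,0]
    - [0,0,0]
  yaw: [0,0,0]
  claw: [1,0.4,0.1]

```text
time: 9.5
ee_pos: [0.4519, -0.3805, 0.0954]
orientation: [-0.705, 0.709, -0.013, 0.021]
force: [-0.4, -1.0, 0.4]
opening: 0.0679
```

Emit:
carry_out:
  slide:
    - [0,0,0]
    - [0,0,0.02]
    - [0,0,0.05]
    - [0,0,0.05]
    - [0,0,0]
  yaw: [0,0,0,0,0]
  claw: [0,0,0,0,0]

```text
time: 10.12
ee_pos: [0.4515, -0.3801, 0.2173]
orientation: [-0.705, 0.709, -0.013, 0.021]
force: [1.1, 0.7, -1.7]
opening: 0.085
```

```bash
python3 st.py .5813 -.1227
python3 - <<'E'
from h import *
im=bot.read_camera('scene'); cv2.imwrite('pics/s3.png',cv2.resize(im[60:280,100:340],None,fx=2.7,fy=2.7))
E
```

```text
t 10.12 pos [ 0.4515 -0.3801  0.2173] yaw -2.14 tilt [ 0.01  -0.005 -1.   ] F [ 1.1  0.7 -1.7] op 0.085
need [0.1298 0.2574]
```

View pics/s3.png

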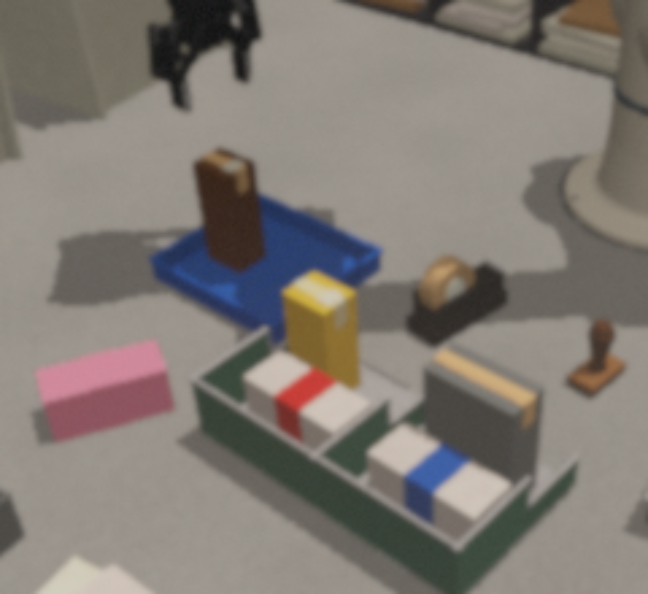

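Brown stands upright in the tray (crop 228,210). Now yellow.

Emit:
carry_out:
  slide:
    - [0.02,0.035,0]
    - [0.025,0.05,0]
    - [0.025,0.05,0]
    - [0.025,0.05,0]
    - [0.018,0.035,0]
  yaw: [-0.5,-0.5,-0.5,-0.5,-0.5]
  claw: [0,0,0,0,0]

```text
time: 10.8
ee_pos: [0.5627, -0.154, 0.208]
orientation: [0.707, -0.706, 0.035, -0.035]
force: [0.2, -0.3, -0.0]
opening: 0.0854
```

Emit:
carry_out:
  slide:
    - [0.005,0.01,0]
    - [0,0,0]
    - [0,0,0]
  yaw: [0,0,0]
  claw: [0,0,0]

```text
time: 11.18
ee_pos: [0.5669, -0.1421, 0.2047]
orientation: [0.707, -0.706, 0.035, -0.032]
force: [-0.9, 0.4, -0.3]
opening: 0.0857
```

```bash
python3 st.py .5813 -.1227
python3 - <<'E'
from h import *
im=bot.read_camera('top'); cv2.imwrite('pics/t3.png',cv2.resize(im[120:260,240:420],None,fx=4,fy=4,interpolation=cv2.INTER_CUBIC))
E
```

```text
t 11.18 pos [ 0.5669 -0.1421  0.2047] yaw -5.75 tilt [-0.005  0.002 -1.   ] F [-0.9  0.4 -0.3] op 0.0857
need [0.0144 0.0194]
```

View pics/t3.png

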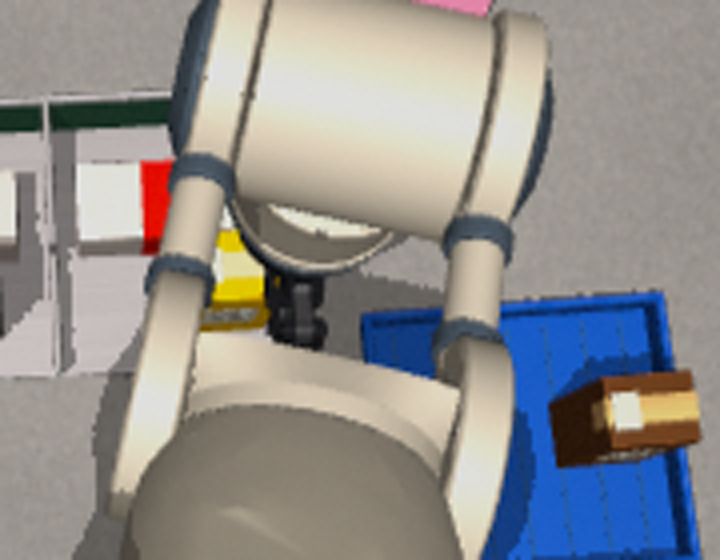

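Emit:
carry_out:
  slide:
    - [0.008,0.01,0]
    - [0.005,0.007,0]
    - [0,0,0]
    - [0,0,0]
  yaw: [0.6,0.3,0,0]
  claw: [0,0,0,0]

```text
time: 11.72
ee_pos: [0.5805, -0.1257, 0.2048]
orientation: [0.707, -0.706, 0.03, -0.027]
force: [-0.4, -0.6, -0.4]
opening: 0.0853
```

```bash
python3 st.py .5813 -.1227
```

```text
t 11.72 pos [ 0.5805 -0.1257  0.2048] yaw -4.91 tilt [-0.005  0.002 -1.   ] F [-0.4 -0.6 -0.4] op 0.0853
need [0.0008 0.003 ]
```

Emit:
carry_out:
  slide:
    - [0.001,0.003,-0.03]
    - [0,0,-0.03]
    - [0,0,-0.025]
    - [0,0,-0.015]
    - [0,0,0]
  yaw: [0,0,0,0,0]
  claw: [0,0,0,0,0]

```text
time: 12.35
ee_pos: [0.5819, -0.1235, 0.1032]
orientation: [0.707, -0.706, 0.03, -0.028]
force: [-0.8, 0.3, 0.6]
opening: 0.0851
```

```bash
python3 st.py .5813 -.1227
```

```text
t 12.35 pos [ 0.5819 -0.1235  0.1032] yaw -4.79 tilt [-0.002  0.001 -1.   ] F [-0.8  0.3  0.6] op 0.0851
need [-0.0006  0.0008]
```

Emit:
carry_out:
  slide:
    - [0,0.001,-0.008]
    - [0,0,0]
    - [0,0,0]
  yaw: [0,0,0]
  claw: [0,0,0]

```text
time: 12.72
ee_pos: [0.583, -0.1228, 0.0967]
orientation: [0.707, -0.706, 0.029, -0.029]
force: [0.8, 0.4, -0.9]
opening: 0.0855
```

```bash
python3 st.py .5813 -.1227
```

```text
t 12.72 pos [ 0.583  -0.1228  0.0967] yaw -4.63 tilt [ 0.001  0.    -1.   ] F [ 0.8  0.4 -0.9] op 0.0855
need [-0.0017  0.0001]
```

Emit:
carry_out:
  slide:
    - [0,0,0]
    - [0,0,0]
    - [0,0,0]
    - [0,0,0]
    - [0,0,0]
  yaw: [0,0,0,0,0]
  claw: [0.35,0.6,0.8,1,1]

```text
time: 13.35
ee_pos: [0.5832, -0.1228, 0.0975]
orientation: [0.707, -0.707, 0.028, -0.029]
force: [-0.9, 0.6, 0.6]
opening: 0.0475
```

```bash
python3 st.py .5813 -.1227
```

```text
t 13.35 pos [ 0.5832 -0.1228  0.0975] yaw -4.57 tilt [ 0.002 -0.    -1.   ] F [-0.9  0.6  0.6] op 0.0475
need [-0.0019  0.0001]
```

Emit:
carry_out:
  slide:
    - [0,0,0.01]
    - [0,0,0.03]
    - [0,0,0.04]
    - [0,0,0.035]
    - [-0.005,-0.006,0.01]
  yaw: [0,0,0,0,0]
  claw: [1,1,1,1,1]

```text
time: 13.98
ee_pos: [0.5771, -0.1285, 0.2269]
orientation: [0.707, -0.706, 0.029, -0.028]
force: [0.6, -0.1, -2.2]
opening: 0.0479
```

Emit:
carry_out:
  slide:
    - [-0.022,-0.027,0]
    - [-0.03,-0.035,0]
    - [-0.03,-0.035,0]
    - [-0.02,-0.026,0]
    - [-0.008,-0.01,0]
  yaw: [0.4,0.4,0.4,0.4,0]
  claw: [1,1,1,1,1]

```text
time: 14.6
ee_pos: [0.4612, -0.2648, 0.2249]
orientation: [0.708, -0.706, 0.019, -0.017]
force: [0.7, 0.3, -1.9]
opening: 0.0477
```

Emit:
carry_out:
  slide:
    - [0,0,0]
  yaw: [0]
  claw: [1]

```text
time: 14.72
ee_pos: [0.4607, -0.265, 0.2244]
orientation: [0.708, -0.706, 0.02, -0.017]
force: [0.2, 0.4, -3.2]
opening: 0.0475
```

```bash
python3 st.py .455 -.279
```

```text
t 14.72 pos [ 0.4607 -0.265   0.2244] yaw -3.18 tilt [-0.003  0.003 -1.   ] F [ 0.2  0.4 -3.2] op 0.0475
need [-0.0057 -0.014 ]
```

Emit:
carry_out:
  slide:
    - [-0.005,-0.013,-0.02]
    - [0,0,-0.04]
    - [0,0,-0.04]
    - [0,0,-0.015]
    - [0,0,0]
  yaw: [0.3,0,0,0,0]
  claw: [1,1,1,1,1]

```text
time: 15.35
ee_pos: [0.4591, -0.2742, 0.1058]
orientation: [0.708, -0.706, 0.016, -0.015]
force: [-0.8, -0.7, -1.8]
opening: 0.0478
```

Emit:
carry_out:
  slide:
    - [0,0,0]
  yaw: [0]
  claw: [1]

```text
time: 15.48
ee_pos: [0.4597, -0.2739, 0.1062]
orientation: [0.708, -0.706, 0.016, -0.015]
force: [-0.0, 0.2, -2.6]
opening: 0.0474
```

```bash
python3 st.py .455 -.279
```

```text
t 15.47 pos [ 0.4597 -0.2739  0.1062] yaw -2.52 tilt [-0.001  0.003 -1.   ] F [-0.   0.2 -2.6] op 0.0474
need [-0.0047 -0.0051]
```

Emit:
carry_out:
  slide:
    - [-0.004,-0.004,-0.008]
    - [0,0,-0.004]
    - [0,0,-0.003]
    - [0,0,0]
  yaw: [0,0,0,0]
  claw: [1,1,1,1]

```text
time: 15.98
ee_pos: [0.4564, -0.2785, 0.0918]
orientation: [0.707, -0.707, 0.015, -0.016]
force: [0.9, 0.6, -2.4]
opening: 0.0477
```

Emit:
carry_out:
  slide:
    - [0,0,-0.001]
    - [0,0,-0.001]
  yaw: [0,0]
  claw: [1,1]

```text
time: 16.23
ee_pos: [0.4565, -0.2786, 0.0899]
orientation: [0.707, -0.707, 0.015, -0.016]
force: [-0.6, -0.5, -2.8]
opening: 0.0475
```

Emit:
carry_out:
  slide:
    - [0,0,-0.0005]
    - [0,0,0]
    - [0,0,0]
    - [0,0,0]
  yaw: [0,0,0,0]
  claw: [1,0.5,0.2,0]

```text
time: 16.73
ee_pos: [0.4568, -0.2788, 0.0897]
orientation: [0.707, -0.707, 0.014, -0.016]
force: [0.2, -0.2, 0.5]
opening: 0.081
```

Emit:
carry_out:
  slide:
    - [0,0,0]
    - [0,0,0.02]
    - [0,0,0.05]
    - [0,0,0.05]
    - [0,0,0]
  yaw: [0,0,0,0,0]
  claw: [0,0,0,0,0]

```text
time: 17.35
ee_pos: [0.4564, -0.2785, 0.2131]
orientation: [0.707, -0.707, 0.015, -0.016]
force: [-0.0, 0.4, -1.0]
opening: 0.0855
```

```bash
python3 st.py .6476 -.0913
python3 - <<'E'
from h import *
im=bot.read_camera('scene'); cv2.imwrite('pics/s4.png',cv2.resize(im[60:280,100:340],None,fx=2.7,fy=2.7))
im=bot.read_camera('top'); cv2.imwrite('pics/t4raw.png',im);cv2.imwrite('pics/t4.png',cv2.resize(im[120:260,190:330],None,fx=4.2,fy=4.2,interpolation=cv2.INTER_CUBIC))
E
```

```text
t 17.35 pos [ 0.4564 -0.2785  0.2131] yaw -2.36 tilt [ 0.002  0.001 -1.   ] F [-0.   0.4 -1. ] op 0.0855
need [0.1912 0.1872]
```

View pics/s4.png

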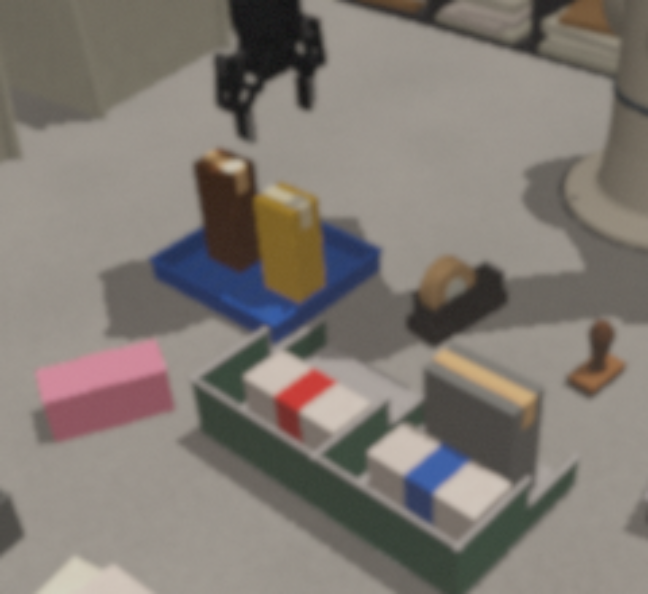

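View pics/t4.png

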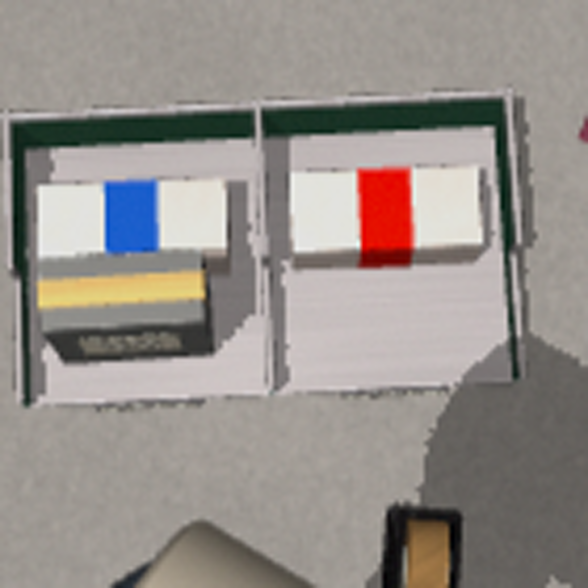

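Both tall parcels stand upright in the tray, and the red-banded parcel's top face is now fully visible in the crop at (291..484,165..253).

```bash
python3 - <<'E'
from h import *
def cr(p,f,o): return (np.array(p,float)+.5)/f-.5+np.array(o)
t=plane('top',cr([(291,172),(478,165),(484,244),(293,253)],4.2,(190,120)),.072)
print(t.round(4)[:,:2].tolist(),t.mean(0).round(4),[np.degrees(np.arctan2(-(a-b)[0],(a-b)[1])).round(1) for a,b in((t[0],t[1]),(t[3],t[2]))],np.linalg.norm(t[0]-t[1]),np.linalg.norm(t[0]-t[3]))
E
```

```text
[[0.6816, -0.0298], [0.6708, -0.1572], [0.6155, -0.1534], [0.6252, -0.0242]] [ 0.6483 -0.0912  0.072 ] [np.float64(-4.9), np.float64(-4.3)] 0.12787491548219118 0.05668861323154507
```

Emit:
carry_out:
  slide:
    - [0.02,0.02,0]
    - [0.033,0.033,0]
    - [0.035,0.035,0]
    - [0.035,0.035,0]
    - [0.035,0.035,0]
  yaw: [-0.5,-0.5,-0.5,-0.5,-0.4]
  claw: [0,0,0,0,0]

```text
time: 18.08
ee_pos: [0.6123, -0.1156, 0.2024]
orientation: [0.709, -0.704, 0.037, -0.028]
force: [0.5, -0.4, 1.0]
opening: 0.0853
```

Emit:
carry_out:
  slide:
    - [0.02,0.02,0]
    - [0.005,0.005,0]
    - [0,0,0]
    - [0,0,0]
  yaw: [0,0,0,0]
  claw: [0.1,0.1,0.1,0.1]

```text
time: 18.58
ee_pos: [0.6366, -0.0878, 0.1967]
orientation: [0.71, -0.703, 0.039, -0.024]
force: [0.6, -1.3, 0.5]
opening: 0.0767
```

```bash
python3 st.py .6476 -.0913
```

```text
t 18.57 pos [ 0.6366 -0.0878  0.1967] yaw -6.37 tilt [-0.021  0.01  -1.   ] F [ 0.6 -1.3  0.5] op 0.0767
need [ 0.011  -0.0035]
```

```bash
sed -i "s/round(2\*np.degrees(np.arctan(q\[2\]\/q\[1\])),2)/yw(q)/" st.py; sed -i "3i def yw(q):\n    from scipy.spatial.transform import Rotation as R\n    x=R.from_quat(q[[1,2,3,0]]).as_matrix()[:,0]; return round(np.degrees(np.arctan2(x[1],x[0])),2)" st.py; python3 st.py .648 -.0912
```

```text
t 18.57 pos [ 0.6366 -0.0878  0.1967] yaw -5.09 tilt [-0.021  0.01  -1.   ] F [ 0.6 -1.3  0.5] op 0.0767
need [ 0.0114 -0.0034]
```

Emit:
carry_out:
  slide:
    - [0.008,-0.003,0]
    - [0.002,0,0]
    - [0,0,0]
    - [0,0,0]
    - [0,0,0]
  yaw: [0.4,0,0,0,0]
  claw: [0.13,0.13,0.13,0.13,0.13]

```text
time: 19.2
ee_pos: [0.6464, -0.093, 0.1971]
orientation: [0.71, -0.703, 0.037, -0.022]
force: [0.1, -0.4, 0.5]
opening: 0.074
```

```bash
python3 st.py .648 -.0912
```

```text
t 19.2 pos [ 0.6464 -0.093   0.1971] yaw -4.8 tilt [-0.021  0.01  -1.   ] F [ 0.1 -0.4  0.5] op 0.074
need [0.0016 0.0018]
```

Emit:
carry_out:
  slide:
    - [0.001,0.002,-0.03]
    - [0,0,-0.035]
    - [0,0,-0.03]
    - [0,0,-0.02]
    - [0,0,0]
  yaw: [0,0,0,0,0]
  claw: [0.13,0.13,0.13,0.13,0.13]

```text
time: 19.82
ee_pos: [0.6476, -0.0907, 0.08]
orientation: [0.71, -0.703, 0.036, -0.023]
force: [-0.2, -0.1, 1.0]
opening: 0.0742
```

```bash
python3 st.py .648 -.0912
python3 - <<'E'
from h import *
im=bot.read_camera('scene'); cv2.imwrite('pics/s5.png',cv2.resize(im[100:280,140:340],None,fx=3.3,fy=3.3))
E
```

```text
t 19.82 pos [ 0.6476 -0.0907  0.08  ] yaw -4.78 tilt [-0.019  0.01  -1.   ] F [-0.2 -0.1  1. ] op 0.0742
need [ 0.0004 -0.0005]
```

View pics/s5.png

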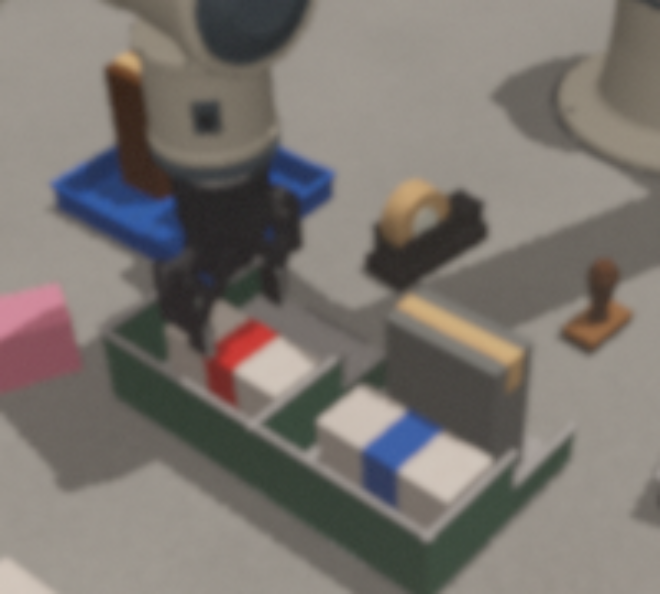

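```bash
python3 - <<'E'
from h import *
P=[(.684,-.094,.08),(.692,-.094,.08),(.648,-.091,.08),(.6764,-.0935,.072),(.6764,-.0935,.012)]
print(((proj('scene',P)-[140,100])*3.3).round())
E
```

```text
[[209. 358.]
 [202. 363.]
 [240. 335.]
 [216. 360.]
 [223. 412.]]
```

The finger tips appear where projected, so the gripper is centred. I descend around the parcel.

Emit:
carry_out:
  slide:
    - [0,0,-0.018]
    - [0,0,-0.015]
    - [0,0,-0.008]
    - [0,0,0]
    - [0,0,0]
  yaw: [0,0,0,0,0]
  claw: [0.13,0.13,0.13,0.13,0.13]

```text
time: 20.5
ee_pos: [0.6494, -0.0911, 0.0395]
orientation: [0.709, -0.704, 0.035, -0.024]
force: [-0.6, 0.4, 0.4]
opening: 0.0744
```

```bash
python3 st.py .648 -.0912
```

```text
t 20.5 pos [ 0.6494 -0.0911  0.0395] yaw -4.77 tilt [-0.014  0.008 -1.   ] F [-0.6  0.4  0.4] op 0.0744
need [-0.0014 -0.0001]
```

Emit:
carry_out:
  slide:
    - [-0.001,0,-0.006]
    - [0,0,0]
    - [0,0,0]
    - [0,0,0]
    - [0,0,0]
  yaw: [0,0,0,0,0]
  claw: [0.13,0.13,0.5,1,1]

```text
time: 21.12
ee_pos: [0.6487, -0.0912, 0.0341]
orientation: [0.709, -0.704, 0.034, -0.025]
force: [0.5, -0.5, -3.1]
opening: 0.0556
```

Emit:
carry_out:
  slide:
    - [0,0,0]
    - [0,0,0]
  yaw: [0,0]
  claw: [1,1]
  squeeze: 60

```text
time: 21.38
ee_pos: [0.6487, -0.0912, 0.0341]
orientation: [0.709, -0.704, 0.034, -0.025]
force: [-1.2, 0.6, 0.1]
opening: 0.0555
```

```bash
python3 st.py .648 -.0912
```

```text
t 21.38 pos [ 0.6487 -0.0912  0.0341] yaw -4.78 tilt [-0.013  0.008 -1.   ] F [-1.2  0.6  0.1] op 0.0555
need [-0.0007 -0.    ]
```

Emit:
carry_out:
  slide:
    - [0,0,0.01]
    - [0,0,0.035]
    - [0,0,0.05]
    - [0,0,0.05]
    - [0,0,0.03]
  yaw: [0,0,0,0,0]
  claw: [1,1,1,1,1]

```text
time: 22.0
ee_pos: [0.6457, -0.0905, 0.2129]
orientation: [0.71, -0.703, 0.037, -0.022]
force: [1.1, -0.1, -4.4]
opening: 0.055
```

```bash
python3 st.py .4568 .3355
python3 - <<'E'
from h import *
im=bot.read_camera('scene'); cv2.imwrite('pics/s6.png',cv2.resize(im[60:280,140:340],None,fx=2.7,fy=2.7))
E
```

```text
t 22.0 pos [ 0.6457 -0.0905  0.2129] yaw -4.78 tilt [-0.02  0.01 -1.  ] F [ 1.1 -0.1 -4.4] op 0.055
need [-0.1889  0.426 ]
```

View pics/s6.png

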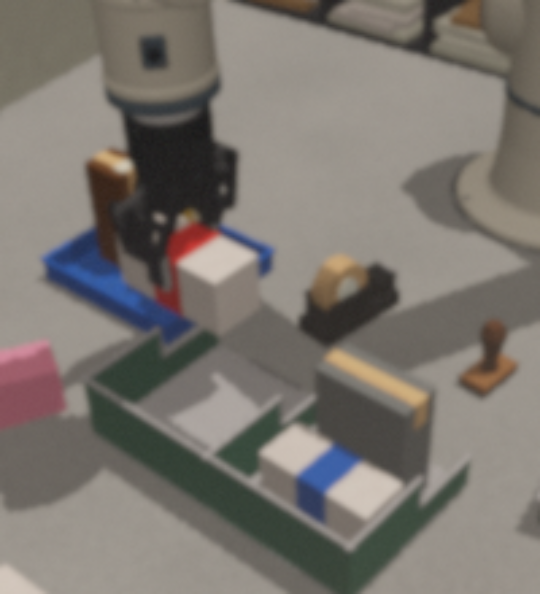

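Emit:
carry_out:
  slide:
    - [-0.008,0.02,0.008]
    - [-0.013,0.03,0]
    - [-0.018,0.04,0]
    - [-0.018,0.04,0]
    - [-0.018,0.04,0]
  yaw: [1,1,1,1,1]
  claw: [1,1,1,1,1]

```text
time: 22.68
ee_pos: [0.5674, 0.0841, 0.2239]
orientation: [0.71, -0.704, 0.004, 0.008]
force: [1.1, 0.7, -5.1]
opening: 0.0554
```

Emit:
carry_out:
  slide:
    - [-0.018,0.04,0]
    - [-0.018,0.04,0]
    - [-0.018,0.04,0]
    - [-0.018,0.04,0]
    - [-0.013,0.03,0]
  yaw: [1,1,1,1,1]
  claw: [1,1,1,1,1]

```text
time: 23.3
ee_pos: [0.4729, 0.2826, 0.2216]
orientation: [0.708, -0.704, -0.027, 0.044]
force: [-0.1, 0.7, -4.0]
opening: 0.0551
```

```bash
python3 st.py .4568 .3355
```

```text
t 23.3 pos [0.4729 0.2826 0.2216] yaw 5.73 tilt [-0.025  0.005 -1.   ] F [-0.1  0.7 -4. ] op 0.0551
need [-0.0161  0.0529]
```

Emit:
carry_out:
  slide:
    - [-0.008,0.026,-0.01]
    - [-0.006,0.02,-0.02]
    - [-0.002,0.006,-0.03]
    - [0,0,-0.03]
    - [0,0,0]
  yaw: [0,0,0,0,0]
  claw: [1,1,1,1,1]

```text
time: 23.92
ee_pos: [0.449, 0.3398, 0.128]
orientation: [0.708, -0.704, -0.028, 0.048]
force: [0.3, -1.0, -3.8]
opening: 0.0554
```

```bash
python3 st.py .4568 .3355
python3 - <<'E'
from h import *
im=bot.read_camera('scene'); cv2.imwrite('pics/s7.png',cv2.resize(im[60:300,260:490],None,fx=2.6,fy=2.6))
E
```

```text
t 23.93 pos [0.449  0.3398 0.128 ] yaw 6.21 tilt [-0.029  0.004 -1.   ] F [ 0.3 -1.  -3.8] op 0.0554
need [ 0.0078 -0.0043]
```

View pics/s7.png

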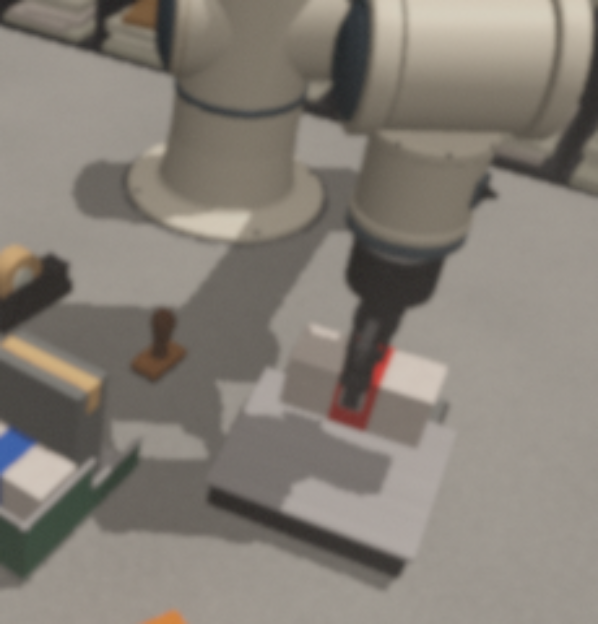

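Emit:
carry_out:
  slide:
    - [0.007,-0.004,-0.015]
    - [0,0,-0.02]
    - [0,0,-0.012]
    - [0,0,0]
    - [0,0,0]
  yaw: [0,0,0,0,0]
  claw: [1,1,1,1,1]

```text
time: 24.6
ee_pos: [0.46, 0.3363, 0.0834]
orientation: [0.709, -0.703, -0.031, 0.046]
force: [0.2, -0.3, -4.2]
opening: 0.0553
```

```bash
python3 st.py .4568 .3355
```

```text
t 24.6 pos [0.46   0.3363 0.0834] yaw 6.17 tilt [-0.022  0.008 -1.   ] F [ 0.2 -0.3 -4.2] op 0.0553
need [-0.0032 -0.0008]
```

Emit:
carry_out:
  slide:
    - [-0.003,0,-0.007]
    - [0,0,-0.004]
    - [0,0,0]
    - [0,0,0]
  yaw: [-0.5,0,0,0]
  claw: [1,1,1,1]

```text
time: 25.1
ee_pos: [0.4572, 0.3366, 0.0727]
orientation: [0.71, -0.703, -0.028, 0.042]
force: [-0.1, 1.1, -4.7]
opening: 0.0555
```

Emit:
carry_out:
  slide:
    - [0,0,-0.001]
    - [0,0,-0.001]
    - [0,0,0]
  yaw: [0,0,0]
  claw: [1,1,1]

```text
time: 25.48
ee_pos: [0.4574, 0.3367, 0.0708]
orientation: [0.71, -0.703, -0.028, 0.042]
force: [-0.9, 0.1, -4.9]
opening: 0.0554
```

```bash
python3 st.py .4568 .3355
```

```text
t 25.48 pos [0.4574 0.3367 0.0708] yaw 5.65 tilt [-0.02   0.009 -1.   ] F [-0.9  0.1 -4.9] op 0.0554
need [-0.0006 -0.0012]
```

Emit:
carry_out:
  slide:
    - [0,-0.001,-0.001]
    - [0,0,-0.001]
    - [0,0,0]
  yaw: [0,0,0]
  claw: [1,1,1]

```text
time: 25.85
ee_pos: [0.4574, 0.3356, 0.0687]
orientation: [0.71, -0.703, -0.028, 0.042]
force: [-0.5, -0.4, -4.9]
opening: 0.0552
```

```bash
python3 st.py .4568 .3355
```

```text
t 25.85 pos [0.4574 0.3356 0.0687] yaw 5.65 tilt [-0.02   0.009 -1.   ] F [-0.5 -0.4 -4.9] op 0.0552
need [-0.0006 -0.0001]
```

Emit:
carry_out:
  slide:
    - [0,0,-0.0007]
  yaw: [0]
  claw: [1]

```text
time: 25.98
ee_pos: [0.4574, 0.3357, 0.0682]
orientation: [0.71, -0.703, -0.028, 0.042]
force: [-5.6, -0.7, 14.2]
opening: 0.0555
```

Emit:
carry_out:
  slide:
    - [0,0,-0.0005]
  yaw: [0]
  claw: [1]

```text
time: 26.1
ee_pos: [0.4575, 0.3358, 0.0682]
orientation: [0.71, -0.703, -0.028, 0.042]
force: [-5.0, -2.7, 10.5]
opening: 0.0553
```

Touchdown. Releasing.

Emit:
carry_out:
  slide:
    - [0,0,0]
    - [0,0,0]
    - [0,0,0]
    - [0,0,0.02]
    - [0,0,0.05]
  yaw: [0,0,0,0,0]
  claw: [0.5,0.2,0,0,0]
  squeeze: 50

```text
time: 26.72
ee_pos: [0.4563, 0.3351, 0.1371]
orientation: [0.709, -0.703, -0.027, 0.043]
force: [-0.4, 1.1, 0.9]
opening: 0.0854
```

Emit:
carry_out:
  slide:
    - [0,0,0.06]
    - [0,0,0.05]
    - [0,-0.02,0]
    - [0,-0.05,0]
    - [0,-0.06,0]
  yaw: [0,0,0,0,0]
  claw: [0,0,0,0,0]

```text
time: 27.35
ee_pos: [0.4571, 0.205, 0.2535]
orientation: [0.71, -0.702, -0.031, 0.042]
force: [0.6, 0.1, -0.3]
opening: 0.0853
```

Emit:
carry_out:
  slide:
    - [0,-0.06,0]
    - [0,-0.06,0]
    - [0,-0.06,0]
    - [0,-0.06,0]
    - [0,-0.06,0]
  yaw: [-1.5,-1.5,-1.5,-1.5,-1.5]
  claw: [0,0,0,0,0]

```text
time: 27.98
ee_pos: [0.453, -0.1053, 0.2504]
orientation: [0.712, -0.702, 0.018, -0.004]
force: [2.0, -1.1, 0.7]
opening: 0.0852
```

```bash
python3 st.py .4512 -.3795
python3 - <<'E'
from h import *
im=bot.read_camera('top'); cv2.imwrite('pics/t8raw.png',im)
cv2.imwrite('pics/t8.png',cv2.resize(im[200:310,90:200],None,fx=5,fy=5,interpolation=cv2.INTER_CUBIC))
im=bot.read_camera('scene'); cv2.imwrite('pics/s8.png',im)
E
```

```text
t 27.98 pos [ 0.453  -0.1053  0.2504] yaw -1.75 tilt [-0.019  0.013 -1.   ] F [ 2.  -1.1  0.7] op 0.0852
need [-0.0018 -0.2742]
```

View pics/t8.png

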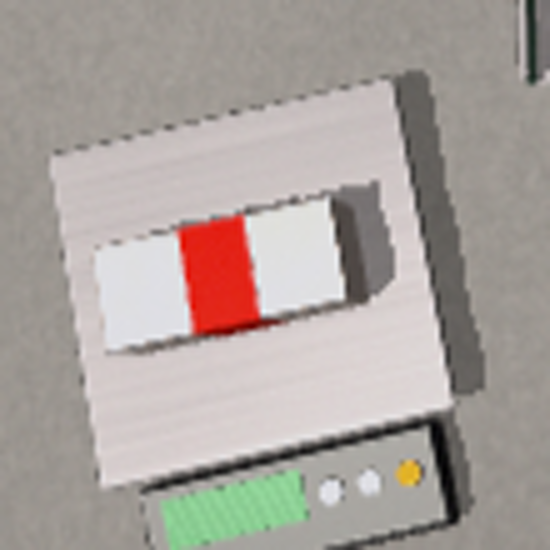

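View pics/s8.png

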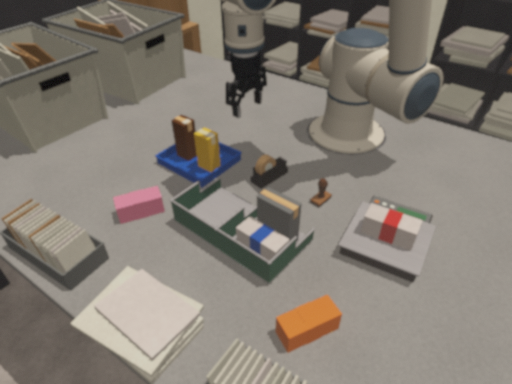

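```bash
python3 - <<'E'
from h import *
def cr(p,f,o): return (np.array(p,float)+.5)/f-.5+np.array(o)
a=plane('top',cr([(95,247),(332,197),(345,300),(107,352)],5,(90,200)),.106).mean(0)
b=plane('top',cr([(52,157),(390,82),(453,407),(103,487)],5,(90,200)),.046).mean(0)
print(a.round(4),b.round(4),(a-b).round(4)[:2])
im=cv2.imread('pics/t8raw.png');cv2.imwrite('pics/t8b.png',cv2.resize(im[180:290,310:430],None,fx=5,fy=5,interpolation=cv2.INTER_CUBIC))
E
```

```text
[0.4565 0.3359 0.106 ] [0.4558 0.3358 0.046 ] [0.0007 0.0001]
```

View pics/t8b.png

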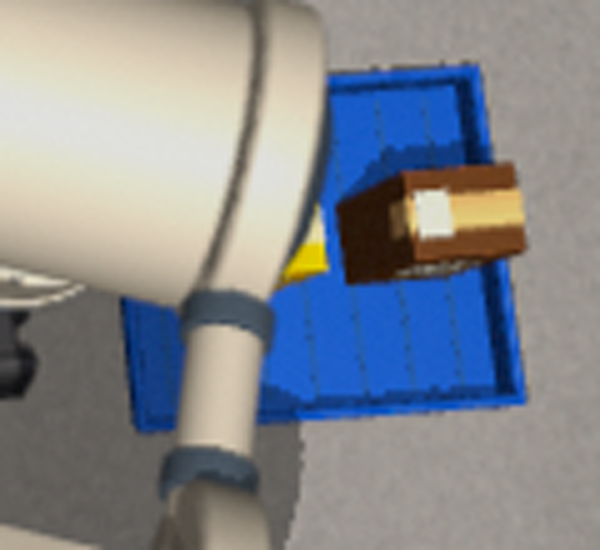

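The parcel is centred on the platform within 1 mm. Now brown goes back first.

Emit:
carry_out:
  slide:
    - [0,-0.04,0]
    - [0,-0.05,0]
    - [0,-0.05,0]
    - [0,-0.05,0]
    - [0,-0.04,0]
  yaw: [-0.2,0,0,0,0]
  claw: [0,0,0,0,0]

```text
time: 28.7
ee_pos: [0.45, -0.3425, 0.2467]
orientation: [0.712, -0.701, 0.022, -0.005]
force: [0.8, 0.3, 0.1]
opening: 0.0852
```

Emit:
carry_out:
  slide:
    - [0,-0.02,0]
    - [0,-0.008,0]
    - [0,0,0]
    - [0,0,0]
  yaw: [0,0,0,0]
  claw: [0,0,0,0]

```text
time: 29.2
ee_pos: [0.4493, -0.3701, 0.2448]
orientation: [0.713, -0.7, 0.023, -0.005]
force: [0.6, 0.1, 0.5]
opening: 0.0858
```

```bash
python3 st.py .4516 -.3800
```

```text
t 29.2 pos [ 0.4493 -0.3701  0.2448] yaw -2.2 tilt [-0.025  0.019 -1.   ] F [0.6 0.1 0.5] op 0.0858
need [ 0.0023 -0.0099]
```

The tool has picked up about 1.8° of tilt. I'll try a quick in-and-out move above everything to see if it can be worked off.

Emit:
carry_out:
  slide:
    - [-0.04,0.03,0.01]
    - [-0.04,0.03,0]
    - [0,0,0]
    - [0,0,0]
  yaw: [0,0,0,0]
  claw: [0,0,0,0]

```text
time: 29.7
ee_pos: [0.3679, -0.3048, 0.2552]
orientation: [0.714, -0.7, 0.021, -0.003]
force: [1.1, -0.1, -0.4]
opening: 0.0856
```

```bash
python3 st.py .4516 -.3800
```

```text
t 29.7 pos [ 0.3679 -0.3048  0.2552] yaw -1.97 tilt [-0.025  0.019 -1.   ] F [ 1.1 -0.1 -0.4] op 0.0856
need [ 0.0837 -0.0752]
```

Emit:
carry_out:
  slide:
    - [0.015,-0.01,0]
    - [0.015,-0.012,0]
    - [0.015,-0.012,0]
    - [0.015,-0.012,0]
    - [0.01,-0.006,0]
  yaw: [0,0,0,0,0]
  claw: [0,0,0,0,0]

```text
time: 30.32
ee_pos: [0.4434, -0.3586, 0.2552]
orientation: [0.713, -0.701, 0.02, -0.003]
force: [0.4, 1.2, -0.5]
opening: 0.0853
```

```bash
python3 st.py .4516 -.3800
```

```text
t 30.32 pos [ 0.4434 -0.3586  0.2552] yaw -1.82 tilt [-0.023  0.018 -1.   ] F [ 0.4  1.2 -0.5] op 0.0853
need [ 0.0082 -0.0214]
```

Not movable this way, and the tilt is harmless: the parcel settles on release. Continuing.

Emit:
carry_out:
  slide:
    - [0.004,-0.01,0]
    - [0.004,-0.01,0]
    - [0,0,0]
    - [0,0,0]
  yaw: [-0.2,-0.2,0,0]
  claw: [0,0,0,0]

```text
time: 30.82
ee_pos: [0.4521, -0.3798, 0.2547]
orientation: [0.713, -0.7, 0.022, -0.005]
force: [-0.4, -0.6, 0.7]
opening: 0.0853
```

```bash
python3 st.py .4516 -.3800
```

```text
t 30.82 pos [ 0.4521 -0.3798  0.2547] yaw -2.23 tilt [-0.024  0.019 -1.   ] F [-0.4 -0.6  0.7] op 0.0853
need [-0.0005 -0.0002]
```

Emit:
carry_out:
  slide:
    - [0,0,-0.03]
    - [0,0,-0.035]
    - [0,0,-0.035]
    - [0,0,-0.02]
    - [0,0,0]
  yaw: [0,0,0,0,0]
  claw: [0,0,0,0,0]

```text
time: 31.45
ee_pos: [0.4511, -0.3787, 0.1331]
orientation: [0.713, -0.701, 0.022, -0.006]
force: [-0.7, -0.2, 0.3]
opening: 0.0851
```

```bash
python3 st.py .4516 -.3800
```

```text
t 31.45 pos [ 0.4511 -0.3787  0.1331] yaw -2.24 tilt [-0.022  0.017 -1.   ] F [-0.7 -0.2  0.3] op 0.0851
need [ 0.0005 -0.0013]
```

Emit:
carry_out:
  slide:
    - [0.001,-0.001,-0.018]
    - [0,0,-0.014]
    - [0,0,-0.005]
    - [0,0,0]
    - [0,0,0]
  yaw: [0,0,0,0,0]
  claw: [0,0,0,0,0]

```text
time: 32.08
ee_pos: [0.4529, -0.3805, 0.0961]
orientation: [0.712, -0.702, 0.021, -0.007]
force: [0.5, 0.5, -0.3]
opening: 0.0854
```

```bash
python3 st.py .4516 -.3800
```

```text
t 32.08 pos [ 0.4529 -0.3805  0.0961] yaw -2.24 tilt [-0.02   0.015 -1.   ] F [ 0.5  0.5 -0.3] op 0.0854
need [-0.0013  0.0005]
```

Emit:
carry_out:
  slide:
    - [-0.001,0,-0.001]
    - [0,0,0]
    - [0,0,0]
    - [0,0,0]
    - [0,0,0]
  yaw: [0,0,0,0,0]
  claw: [0,0.35,0.6,0.8,1]

```text
time: 32.7
ee_pos: [0.4524, -0.381, 0.0962]
orientation: [0.712, -0.702, 0.02, -0.007]
force: [0.7, -0.1, -2.0]
opening: 0.0476
```

Emit:
carry_out:
  slide:
    - [0,0,0]
    - [0,0,0]
  yaw: [0,0]
  claw: [1,1]

```text
time: 32.95
ee_pos: [0.4524, -0.381, 0.0961]
orientation: [0.712, -0.702, 0.02, -0.007]
force: [0.2, -0.4, 0.8]
opening: 0.0473
```

```bash
python3 st.py .4516 -.3800
```

```text
t 32.95 pos [ 0.4524 -0.381   0.0961] yaw -2.24 tilt [-0.018  0.013 -1.   ] F [ 0.2 -0.4  0.8] op 0.0473
need [-0.0008  0.001 ]
```

Emit:
carry_out:
  slide:
    - [0,0,0.01]
    - [0,0,0.035]
    - [0,0,0.05]
    - [0,0,0.05]
    - [0,0,0.03]
  yaw: [0,0,0,0,0]
  claw: [1,1,1,1,1]

```text
time: 33.58
ee_pos: [0.45, -0.3787, 0.2757]
orientation: [0.713, -0.701, 0.022, -0.006]
force: [-0.7, -0.1, -2.5]
opening: 0.0475
```

Emit:
carry_out:
  slide:
    - [0.006,0.015,0.005]
    - [0.012,0.03,0]
    - [0.014,0.035,0]
    - [0.014,0.035,0]
    - [0.014,0.035,0]
  yaw: [-0.3,-0.3,-0.3,-0.3,-0.3]
  claw: [1,1,1,1,1]

```text
time: 34.2
ee_pos: [0.5098, -0.2223, 0.28]
orientation: [0.713, -0.7, 0.034, -0.016]
force: [0.1, -0.0, -2.5]
opening: 0.0474
```

```bash
python3 st.py .589 -.0478
```

```text
t 34.2 pos [ 0.5098 -0.2223  0.28  ] yaw -4.03 tilt [-0.024  0.02  -1.   ] F [ 0.1 -0.  -2.5] op 0.0474
need [0.0792 0.1745]
```

Emit:
carry_out:
  slide:
    - [0.014,0.033,0]
    - [0.014,0.033,0]
    - [0.014,0.033,0]
    - [0.012,0.025,0]
    - [0.006,0.013,0]
  yaw: [-0.3,0,0,0,0]
  claw: [1,1,1,1,1]

```text
time: 34.83
ee_pos: [0.568, -0.0735, 0.2746]
orientation: [0.715, -0.698, 0.038, -0.014]
force: [0.5, 0.3, -1.8]
opening: 0.0479
```

Emit:
carry_out:
  slide:
    - [0,0,0]
    - [0,0,0]
  yaw: [0,0]
  claw: [1,1]

```text
time: 35.08
ee_pos: [0.5672, -0.0728, 0.2735]
orientation: [0.715, -0.698, 0.039, -0.012]
force: [0.2, 0.0, -2.1]
opening: 0.0475
```

```bash
python3 st.py .589 -.0478
```

```text
t 35.08 pos [ 0.5672 -0.0728  0.2735] yaw -4.11 tilt [-0.036  0.024 -0.999] F [ 0.2  0.  -2.1] op 0.0475
need [0.0218 0.025 ]
```

Emit:
carry_out:
  slide:
    - [0.012,0.014,0]
    - [0.008,0.009,0]
    - [0,0,0]
  yaw: [-0.3,-0.3,0]
  claw: [1,1,1]

```text
time: 35.45
ee_pos: [0.5882, -0.0498, 0.2735]
orientation: [0.715, -0.698, 0.043, -0.017]
force: [-0.8, -0.1, -2.9]
opening: 0.0475
```

```bash
python3 st.py .589 -.0478
```

```text
t 35.45 pos [ 0.5882 -0.0498  0.2735] yaw -4.88 tilt [-0.036  0.025 -0.999] F [-0.8 -0.1 -2.9] op 0.0475
need [0.0008 0.002 ]
```

Emit:
carry_out:
  slide:
    - [0,0.002,-0.025]
    - [0,0,-0.035]
    - [0,0,-0.035]
    - [0,0,-0.03]
    - [0,0,0]
  yaw: [0,0,0,0,0]
  claw: [1,1,1,1,1]

```text
time: 36.08
ee_pos: [0.5884, -0.0487, 0.146]
orientation: [0.714, -0.698, 0.042, -0.018]
force: [0.3, 0.5, -2.1]
opening: 0.0475
```

```bash
python3 st.py .589 -.0478
```

```text
t 36.08 pos [ 0.5884 -0.0487  0.146 ] yaw -4.87 tilt [-0.034  0.024 -0.999] F [ 0.3  0.5 -2.1] op 0.0475
need [0.0006 0.0009]
```

Emit:
carry_out:
  slide:
    - [0,0.001,-0.015]
    - [0,0,-0.01]
    - [0,0,-0.005]
    - [0,0,0]
    - [0,0,0]
  yaw: [0,0,0,0,0]
  claw: [1,1,1,1,1]

```text
time: 36.7
ee_pos: [0.5904, -0.0482, 0.1173]
orientation: [0.714, -0.699, 0.041, -0.02]
force: [0.6, -0.4, -2.3]
opening: 0.0476
```

Emit:
carry_out:
  slide:
    - [0,0,0]
    - [0,0,0]
    - [0,0,0]
    - [0,0,0]
    - [0,0,0]
  yaw: [0,0,0,0,0]
  claw: [1,1,1,1,1]

```text
time: 37.33
ee_pos: [0.5907, -0.0482, 0.1181]
orientation: [0.714, -0.699, 0.04, -0.02]
force: [0.4, -0.5, -2.0]
opening: 0.0477
```

```bash
python3 st.py .589 -.0478
```

```text
t 37.33 pos [ 0.5907 -0.0482  0.1181] yaw -4.87 tilt [-0.028  0.023 -0.999] F [ 0.4 -0.5 -2. ] op 0.0477
need [-0.0017  0.0004]
```

Emit:
carry_out:
  slide:
    - [-0.001,0,-0.006]
    - [0,0,-0.004]
    - [0,0,0]
    - [0,0,0]
  yaw: [0.1,0,0,0]
  claw: [1,1,1,1]

```text
time: 37.83
ee_pos: [0.5894, -0.0482, 0.1071]
orientation: [0.714, -0.699, 0.04, -0.019]
force: [-0.2, -0.5, -2.2]
opening: 0.0476
```

```bash
python3 st.py .589 -.0478
```

```text
t 37.83 pos [ 0.5894 -0.0482  0.1071] yaw -4.76 tilt [-0.029  0.023 -0.999] F [-0.2 -0.5 -2.2] op 0.0476
need [-0.0004  0.0004]
```

Emit:
carry_out:
  slide:
    - [0,0,-0.0015]
    - [0,0,0]
  yaw: [0,0]
  claw: [1,1]

```text
time: 38.08
ee_pos: [0.5896, -0.0482, 0.1056]
orientation: [0.714, -0.699, 0.04, -0.019]
force: [-0.1, -0.1, -2.8]
opening: 0.0477
```

Emit:
carry_out:
  slide:
    - [0,0,-0.001]
  yaw: [0]
  claw: [1]

```text
time: 38.2
ee_pos: [0.5896, -0.0482, 0.1047]
orientation: [0.714, -0.699, 0.04, -0.019]
force: [0.0, -0.4, -1.8]
opening: 0.0472
```

```bash
python3 st.py .589 -.0478
```

```text
t 38.2 pos [ 0.5896 -0.0482  0.1047] yaw -4.76 tilt [-0.028  0.022 -0.999] F [ 0.  -0.4 -1.8] op 0.0472
need [-0.0006  0.0004]
```

Emit:
carry_out:
  slide:
    - [0,0,-0.0008]
  yaw: [0]
  claw: [1]

```text
time: 38.33
ee_pos: [0.5897, -0.0481, 0.1044]
orientation: [0.714, -0.699, 0.04, -0.019]
force: [-4.1, 2.5, 14.1]
opening: 0.0476
```

Emit:
carry_out:
  slide:
    - [0,0,-0.0005]
  yaw: [0]
  claw: [1]

```text
time: 38.45
ee_pos: [0.5897, -0.0481, 0.1044]
orientation: [0.714, -0.699, 0.04, -0.019]
force: [-3.7, 0.6, 7.5]
opening: 0.0473
```

```bash
python3 st.py .589 -.0478
```

```text
t 38.45 pos [ 0.5897 -0.0481  0.1044] yaw -4.76 tilt [-0.028  0.023 -0.999] F [-3.7  0.6  7.5] op 0.0473
need [-0.0007  0.0003]
```

Contact made. Releasing.

Emit:
carry_out:
  slide:
    - [0,0,0]
    - [0,0,0]
    - [0,0,0]
    - [0,0,0.01]
    - [0,0,0.03]
  yaw: [0,0,0,0,0]
  claw: [0.6,0.3,0,0,0]

```text
time: 39.08
ee_pos: [0.5889, -0.048, 0.1444]
orientation: [0.714, -0.699, 0.041, -0.018]
force: [0.0, -0.5, 0.4]
opening: 0.0854
```

Emit:
carry_out:
  slide:
    - [0,0,0.04]
    - [-0.02,-0.025,0.03]
    - [-0.03,-0.05,0]
    - [-0.03,-0.05,0]
    - [-0.025,-0.045,0]
  yaw: [0,0.5,0.5,0.5,0.5]
  claw: [0,0,0,0,0]

```text
time: 39.7
ee_pos: [0.4841, -0.2201, 0.2228]
orientation: [0.713, -0.7, 0.023, -0.007]
force: [1.1, -0.9, -0.1]
opening: 0.0857
```

```bash
python3 st.py .4566 -.2787
python3 - <<'E'
from h import *
im=bot.read_camera('top'); cv2.imwrite('pics/t9raw.png',im)
cv2.imwrite('pics/t9.png',cv2.resize(im[135:225,185:325],None,fx=5.5,fy=5.5,interpolation=cv2.INTER_CUBIC))
im=bot.read_camera('scene'); cv2.imwrite('pics/s9raw.png',im);cv2.imwrite('pics/s9.png',cv2.resize(im[80:280,140:340],None,fx=3,fy=3))
E
```

```text
t 39.7 pos [ 0.4841 -0.2201  0.2228] yaw -2.38 tilt [-0.022  0.019 -1.   ] F [ 1.1 -0.9 -0.1] op 0.0857
need [-0.0275 -0.0586]
```

View pics/t9.png

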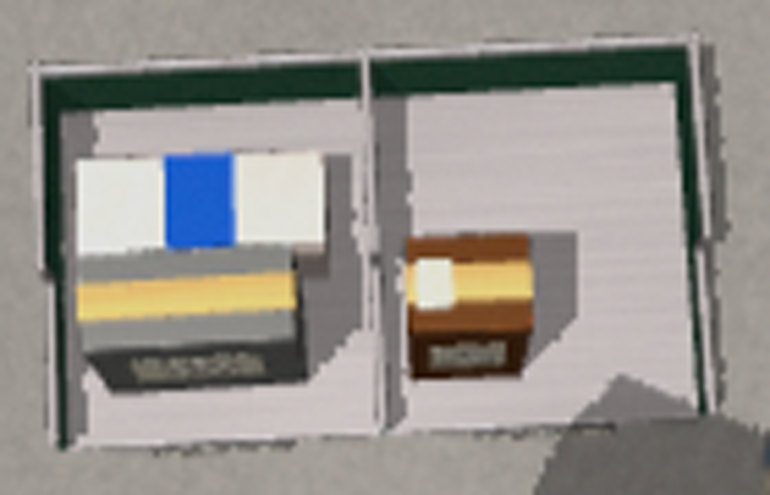

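View pics/s9.png

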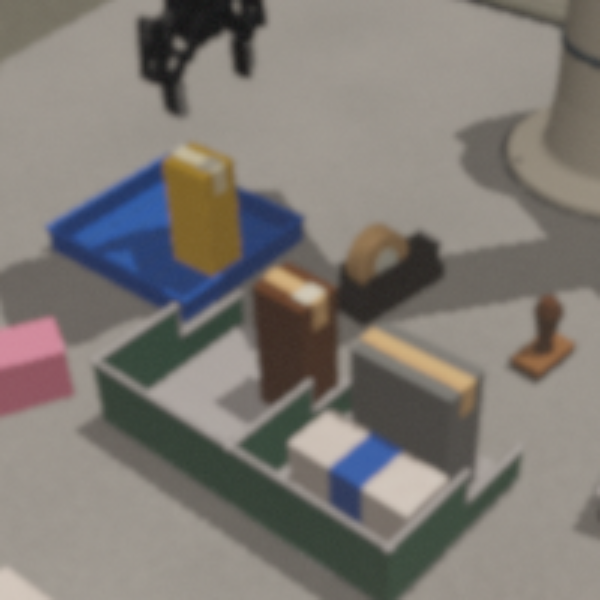

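Brown is upright at nearly identical pixels to before (crop 405..530, 235..330). A quick numeric comparison, then yellow.

```bash
cat > cmp.py <<'E'
from h import *
def cmp(a,b,cam,box):
    x0,y0,x1,y1=box
    A=cv2.cvtColor(cv2.imread(a),cv2.COLOR_BGR2GRAY)[y0:y1,x0:x1].astype(np.float32);B=cv2.cvtColor(cv2.imread(b),cv2.COLOR_BGR2GRAY)[y0:y1,x0:x1].astype(np.float32)
    w=np.array([[1,0,0],[0,1,0]],np.float32)
    w=np.eye(2,3,dtype=np.float32)
    cc,w=cv2.findTransformECC(A,B,w,cv2.MOTION_EUCLIDEAN,(3,200,1e-7),None,1); 
    c=np.array([(x1-x0-1)/2,(y1-y0-1)/2]); print(cam,'shift px at centre',(w[:,:2]@c+w[:,2]-c).round(3),'rot deg',np.degrees(np.arctan2(w[1,0],w[0,0])).round(2),'cc',round(cc,3))
E
python3 - <<'E'
from cmp import *
cmp('pics/top0.png','pics/t9raw.png','top',(259,178,282,204))
cmp('pics/top0.png','pics/t9raw.png','rackref',(200,160,250,205))
E
```

```text
top shift px at centre [0.036 0.235] rot deg -0.16 cc 0.979
rackref shift px at centre [0.003 0.002] rot deg -0.01 cc 1.0
```

Emit:
carry_out:
  slide:
    - [-0.011,-0.025,0]
    - [-0.01,-0.022,0]
    - [-0.004,-0.009,0]
    - [0,0,0]
    - [0,0,0]
  yaw: [0,0,0,0,0]
  claw: [0,0,0,0,0]

```text
time: 40.42
ee_pos: [0.4582, -0.279, 0.2251]
orientation: [0.713, -0.701, 0.024, -0.009]
force: [0.6, -0.4, 0.5]
opening: 0.0852
```

```bash
python3 st.py .4566 -.2787
```

```text
t 40.42 pos [ 0.4582 -0.279   0.2251] yaw -2.67 tilt [-0.021  0.018 -1.   ] F [ 0.6 -0.4  0.5] op 0.0852
need [-0.0016  0.0003]
```

Brown is back within about 0.6 mm. Descending on yellow.

Emit:
carry_out:
  slide:
    - [-0.001,0,-0.03]
    - [0,0,-0.035]
    - [0,0,-0.03]
    - [0,0,-0.015]
    - [0,0,0]
  yaw: [0.3,0,0,0,0]
  claw: [0,0,0,0,0]

```text
time: 41.05
ee_pos: [0.4595, -0.2752, 0.1129]
orientation: [0.713, -0.701, 0.02, -0.006]
force: [-0.2, 0.3, 0.1]
opening: 0.0854
```

```bash
python3 st.py .4566 -.2787
```

```text
t 41.05 pos [ 0.4595 -0.2752  0.1129] yaw -2.12 tilt [-0.019  0.017 -1.   ] F [-0.2  0.3  0.1] op 0.0854
need [-0.0029 -0.0035]
```

Emit:
carry_out:
  slide:
    - [-0.003,-0.003,-0.01]
    - [0,0,-0.01]
    - [0,0,0]
    - [0,0,0]
    - [0,0,0]
  yaw: [-0.2,0,0,0,0]
  claw: [0,0,0,0,0]

```text
time: 41.68
ee_pos: [0.4575, -0.2785, 0.0934]
orientation: [0.712, -0.702, 0.02, -0.008]
force: [-0.5, -0.4, 0.1]
opening: 0.0855
```

```bash
python3 st.py .4566 -.2787
```

```text
t 41.67 pos [ 0.4575 -0.2785  0.0934] yaw -2.3 tilt [-0.017  0.015 -1.   ] F [-0.5 -0.4  0.1] op 0.0855
need [-0.0009 -0.0002]
```

Emit:
carry_out:
  slide:
    - [-0.001,0,-0.003]
    - [0,0,0]
    - [0,0,0]
    - [0,0,0]
    - [0,0,0]
  yaw: [0,0,0,0,0]
  claw: [0,0.35,0.6,0.8,1]

```text
time: 42.3
ee_pos: [0.4566, -0.2787, 0.0908]
orientation: [0.712, -0.702, 0.02, -0.008]
force: [-0.0, 1.0, -0.6]
opening: 0.0474
```

Emit:
carry_out:
  slide:
    - [0,0,0]
    - [0,0,0]
  yaw: [0,0]
  claw: [1,1]

```text
time: 42.55
ee_pos: [0.4566, -0.2787, 0.0908]
orientation: [0.712, -0.702, 0.02, -0.008]
force: [-0.4, -0.1, 1.6]
opening: 0.0476
```

```bash
python3 st.py .4566 -.2787
```

```text
t 42.55 pos [ 0.4566 -0.2787  0.0908] yaw -2.3 tilt [-0.016  0.015 -1.   ] F [-0.4 -0.1  1.6] op 0.0476
need [-0. -0.]
```

Emit:
carry_out:
  slide:
    - [0,0,0.01]
    - [0,0,0.03]
    - [0,0,0.04]
    - [0,0,0.035]
    - [0.005,0.006,0.01]
  yaw: [0,0,0,0,0]
  claw: [1,1,1,1,1]

```text
time: 43.18
ee_pos: [0.4604, -0.2718, 0.2203]
orientation: [0.713, -0.701, 0.021, -0.008]
force: [0.3, 1.1, -3.7]
opening: 0.0471
```

Emit:
carry_out:
  slide:
    - [0.02,0.022,0]
    - [0.026,0.03,0]
    - [0.026,0.03,0]
    - [0.018,0.022,0]
    - [0.008,0.01,0]
  yaw: [-0.5,-0.5,-0.5,-0.5,0]
  claw: [1,1,1,1,1]

```text
time: 43.8
ee_pos: [0.5604, -0.1522, 0.218]
orientation: [0.713, -0.7, 0.035, -0.02]
force: [0.3, -0.5, -2.5]
opening: 0.0475
```

Emit:
carry_out:
  slide:
    - [0,0,0]
  yaw: [0]
  claw: [1]

```text
time: 43.92
ee_pos: [0.5603, -0.1515, 0.2173]
orientation: [0.713, -0.7, 0.035, -0.019]
force: [-0.4, -0.9, -2.4]
opening: 0.0475
```

```bash
python3 st.py .583 -.1228
```

```text
t 43.92 pos [ 0.5603 -0.1515  0.2173] yaw -4.39 tilt [-0.021  0.019 -1.   ] F [-0.4 -0.9 -2.4] op 0.0475
need [0.0227 0.0287]
```

Emit:
carry_out:
  slide:
    - [0.011,0.014,0]
    - [0.008,0.01,0]
    - [0.002,0.002,0]
    - [0,0,0]
  yaw: [-0.2,0,0,0]
  claw: [1,1,1,1]

```text
time: 44.42
ee_pos: [0.5814, -0.1255, 0.2169]
orientation: [0.713, -0.7, 0.037, -0.021]
force: [-0.6, 0.5, -2.4]
opening: 0.0473
```

```bash
python3 st.py .583 -.1228
```

```text
t 44.42 pos [ 0.5814 -0.1255  0.2169] yaw -4.69 tilt [-0.022  0.019 -1.   ] F [-0.6  0.5 -2.4] op 0.0473
need [0.0016 0.0027]
```

Emit:
carry_out:
  slide:
    - [0.001,0.003,-0.02]
    - [0,0,-0.03]
    - [0,0,-0.03]
    - [0,0,-0.015]
    - [0,0,0]
  yaw: [0,0,0,0,0]
  claw: [1,1,1,1,1]

```text
time: 45.05
ee_pos: [0.5823, -0.1243, 0.1207]
orientation: [0.712, -0.701, 0.037, -0.022]
force: [-0.2, 1.1, -1.8]
opening: 0.0478
```

```bash
python3 st.py .583 -.1228
```

```text
t 45.05 pos [ 0.5823 -0.1243  0.1207] yaw -4.77 tilt [-0.02   0.017 -1.   ] F [-0.2  1.1 -1.8] op 0.0478
need [0.0007 0.0015]
```

Emit:
carry_out:
  slide:
    - [0,0.001,-0.01]
    - [0,0,-0.007]
    - [0,0,0]
    - [0,0,0]
  yaw: [0,0,0,0]
  claw: [1,1,1,1]

```text
time: 45.55
ee_pos: [0.5837, -0.1237, 0.105]
orientation: [0.712, -0.701, 0.036, -0.023]
force: [-0.1, -0.1, -2.5]
opening: 0.0475
```

```bash
python3 st.py .583 -.1228
```

```text
t 45.55 pos [ 0.5837 -0.1237  0.105 ] yaw -4.77 tilt [-0.017  0.016 -1.   ] F [-0.1 -0.1 -2.5] op 0.0475
need [-0.0007  0.0009]
```

Emit:
carry_out:
  slide:
    - [-0.0007,0.001,-0.003]
    - [0,0,-0.002]
    - [0,0,0]
  yaw: [0.1,0,0]
  claw: [1,1,1]

```text
time: 45.92
ee_pos: [0.5831, -0.1227, 0.1001]
orientation: [0.712, -0.701, 0.035, -0.023]
force: [0.6, 0.6, -1.9]
opening: 0.0475
```

Emit:
carry_out:
  slide:
    - [0,0,-0.0008]
  yaw: [0]
  claw: [1]

```text
time: 46.05
ee_pos: [0.5832, -0.1227, 0.0993]
orientation: [0.712, -0.701, 0.035, -0.023]
force: [0.8, -0.7, -2.0]
opening: 0.0476
```

```bash
python3 st.py .583 -.1228
```

```text
t 46.05 pos [ 0.5832 -0.1227  0.0993] yaw -4.66 tilt [-0.016  0.016 -1.   ] F [ 0.8 -0.7 -2. ] op 0.0476
need [-0.0002 -0.0001]
```

Emit:
carry_out:
  slide:
    - [0,0,-0.0007]
  yaw: [0]
  claw: [1]

```text
time: 46.18
ee_pos: [0.5832, -0.1227, 0.0988]
orientation: [0.712, -0.701, 0.035, -0.023]
force: [-3.5, 0.2, 9.8]
opening: 0.0474
```

Emit:
carry_out:
  slide:
    - [0,0,-0.0003]
  yaw: [0]
  claw: [1]

```text
time: 46.3
ee_pos: [0.5832, -0.1227, 0.0988]
orientation: [0.712, -0.701, 0.035, -0.023]
force: [-3.3, 0.5, 6.2]
opening: 0.0478
```

Contact made. Releasing and retreating clear.

Emit:
carry_out:
  slide:
    - [0,0,0]
    - [0,0,0]
    - [0,0,0]
    - [0,0,0.01]
    - [0,0,0.03]
  yaw: [0,0,0,0,0]
  claw: [0.6,0.3,0,0,0]

```text
time: 46.92
ee_pos: [0.5825, -0.1225, 0.1387]
orientation: [0.712, -0.701, 0.036, -0.022]
force: [-0.2, 0.0, 0.4]
opening: 0.0856
```

Emit:
carry_out:
  slide:
    - [0,0,0.04]
    - [-0.01,-0.02,0.05]
    - [-0.03,-0.05,0.02]
    - [-0.03,-0.05,0]
    - [-0.03,-0.05,0]
  yaw: [0,0,0,0,0]
  claw: [0,0,0,0,0]

```text
time: 47.55
ee_pos: [0.4824, -0.2944, 0.2587]
orientation: [0.711, -0.702, 0.031, -0.023]
force: [0.7, -1.2, -0.6]
opening: 0.0854
```

Emit:
carry_out:
  slide:
    - [-0.02,-0.03,0]
    - [0,0,0]
    - [0,0,0]
  yaw: [0,0,0]
  claw: [0,0,0]

```text
time: 47.92
ee_pos: [0.4598, -0.3284, 0.2611]
orientation: [0.71, -0.703, 0.032, -0.025]
force: [-0.2, -0.2, 0.6]
opening: 0.0853
```

```bash
python3 - <<'E'
from cmp import *
im=bot.read_camera('top'); cv2.imwrite('pics/tF.png',im)
cv2.imwrite('pics/tFc.png',cv2.resize(im[135:225,185:325],None,fx=5.5,fy=5.5,interpolation=cv2.INTER_CUBIC))
cv2.imwrite('pics/sF.png',bot.read_camera('scene'))
for n,b in (('brown',(259,178,282,204)),('yellow',(285,176,311,204)),('other bay',(200,160,250,205)),('disp',(275,235,305,290)),('stamp',(212,254,236,284))):
    try: print(n,end=' ');cmp('pics/top0.png','pics/tF.png','top',b)
    except Exception as e: print(e)
for n,b in (('tops',(200,158,256,192)),('otherbay',(235,190,305,255)),('disp',(250,150,290,188)),('stamp',(308,175,334,208))):
    try: print(n,end=' ');cmp('pics/scene0.png','pics/sF.png','scene',b)
    except Exception as e: print(e)
E
```

```text
brown top shift px at centre [0.038 0.234] rot deg -0.14 cc 0.979
yellow top shift px at centre [-0.038  0.034] rot deg -0.11 cc 0.967
other bay top shift px at centre [-0.003  0.   ] rot deg -0.02 cc 1.0
disp top shift px at centre [ 0.583 -1.085] rot deg -4.32 cc 0.363
stamp top shift px at centre [ 0.238 -0.213] rot deg 8.9 cc 0.693
tops scene shift px at centre [0.134 0.049] rot deg -0.62 cc 0.942
otherbay scene shift px at centre [0.028 0.033] rot deg -0.05 cc 0.994
disp scene shift px at centre [0.114 0.096] rot deg 2.07 cc 0.938
stamp scene shift px at centre [-0.063 -0.092] rot deg -1.77 cc 0.857
```

View pics/tFc.png

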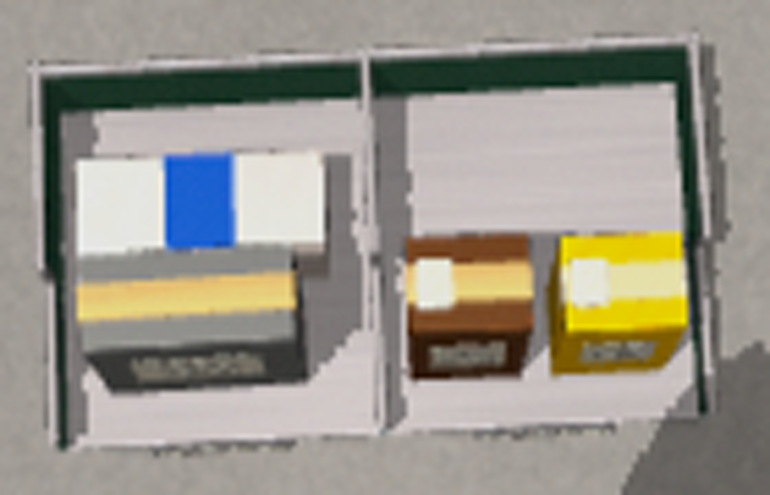

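View pics/sF.png

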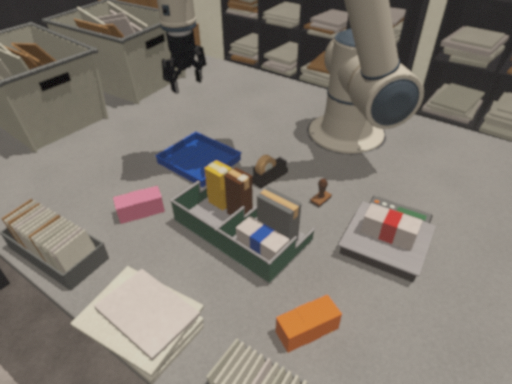

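The last top crop shows brown (405..530, 235..330) and yellow (558..686, 233..330) upright at their original pixels. In the scene view the red-banded parcel lies flat on the scale at (392,225), and the gripper is clear. Handing in.

```bash
python3 -c "
from station import bot
print(bot.finish_job())"
```

```text
the job is handed in; nothing more can be done
None
```

I stood the brown and the yellow parcel in the blue tray and set the red-banded parcel flat on the scale. Then I put brown and yellow back upright on their spots in the rack and handed in at about 48 s with the gripper clear.

**Last checks against the first pictures:**
- **Red-banded parcel:** within about 1 mm of the platform's centre, measured in the top view after I set it down.
- **Brown and yellow:** in the top view brown is about 0.6 mm and yellow about 0.1 mm from where each stood, both turned less than 0.2°. The scene-view comparison of their tops gave 0.6° of turn, on a blurrier match.
- **Other bay:** unchanged.

**What was less clean:**
- **Dispenser and stamp:** the final top-view comparison was no use for these two: the match was poor, probably because of the arm and its shadow. The scene view puts both within about 0.15 px of where they started. The gripper never came near them.
- **Tool tilt:** the tool built up 1–2.5° of tilt that I could not command away. The parcels still stand upright.
- **Contact force:** setting brown in the tray briefly pressed through the parcel with about 50 N on the wrist, below the 120 N limit.

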